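# Fit the crimping insert in the tube sealer's jaw

### The job

Get the tube sealer ready: draw the one crimping insert that fits the jaw (as long as the recess in the sloping jaw block and no taller than the recess is deep) up out of its slot in the white rack, set it square in the recess with its toothed edge outward, and press it down until that edge is flush with the sloping face. Leave the other two inserts in the rack and the jar and the tube where they are.

Things in the scene. Friction and masses are not known exactly. Their poses are not given: they have to be found in the camera images.
- insert: The insert to fit: plain aluminium plate 60 mm long (x), 12 mm thick (y), 40 mm tall (z), about 80 g, fine dark teeth drawn along its top edge. Origin: centre of its underside. At the start it stands upright, z up, in any of the rack's three slots, on the slot's floor, its top 24 mm above the rack's. Either way round about z is fine.
- insert_top (a point): Centre of the toothed top edge of the insert to fit, 40 mm above its origin.
- jaw: Plain aluminium jaw block 120 (x, up the slope) by 110 (y, level) by 52 mm, fixed. Its flat face slopes 30 degrees from level, the low -x side towards the robot. Origin: centre of the recess's mouth, in the face, 90 mm above the bench; z: outward normal. Recess: 63 mm (x) by 15 mm (y), 40 mm deep along -z. Nothing stands above the face.
- holder: White painted base fixed to the bench, 160 by 140 by 14 mm, carrying the jaw block. Origin: centre of its underside, straight below the mouth of the recess; z up, turned about it by up to 0.3 rad.
- lift_plate (a joint): Brass lift-out plate, 40 by 11 mm, in the recess, sliding along its axis; no spring, about 8 N of friction: it stays where pushed. Value: m pressed in. Start 0 to 0.003: its top is 28 to 31 mm below the face, so an insert set on it stands 9 to 12 mm proud. At 0.012 the insert is on the recess's rigid floor, its top flush.
- rack: White plastic block fixed to the bench, 90 mm (x) by 190 mm (y) by 26 mm tall, turned by up to 0.3 rad. Origin: centre of its underside. Three slots, 63 mm along x by 15 mm along y and 16 mm deep (floor 10 mm above the bench), are centred at y = -60, 0 and +60 mm.
- narrow_insert: Bystander in another slot: like the insert to fit but only 36 mm long; 12 mm thick, 40 mm tall. Origin: centre of its underside.
- tall_insert: Bystander in another slot: 60 mm long, 12 mm thick, but 58 mm tall. Origin: centre of its underside.
- jar: Bystander: white closed jar, 60 mm across, 55 mm tall, standing on the bench on the far side. Origin: centre of its underside.
- tube: Bystander: black squeeze tube with a white cap, lying on the bench on the far side, about 135 mm long, 32 mm high, 46 mm wide. Origin: centre of its underside, x along the tube.
There are look-alikes about, which are no part of the job. Leave any purple look-alike of the insert alone.

How it is judged:
By the outcome, as a careful person would: the job done as asked, in the order asked, and still so for the second after the job is handed in, with the robot touching nothing.
It also fails if it takes over 51 s, if anything falls off the work surface, if the arm or the gripper's body presses on something with over 40 N, if the wrist force passes 120 N, or if a joint passes its speed limit or range.

### The arm

A 6-joint arm with a two-finger parallel gripper is mounted at the origin on the work surface. World frame = base frame: x ahead of the robot, y to its left, z up, the work surface at z = 0. Lengths are in mm, angles in rad, forces in N, time in s.
With the tool pointing down it reaches from about 350 to 875 mm from the base axis. Payload 4.2 kg.
Tool frame: the origin (TCP) lies midway between the tips of the shut fingers; the grasp point (between the pads) lies 19 mm behind it; z points along the fingers, y is the line along which they close (so a half turn about z gives the same grasp; the last joint's range is limited). The gripper opens to 85 mm and grips with 20 to 120 N. Pads are 22 mm wide; open, the fingers measure 114 mm over their backs; the gripper's body (76 mm by 85 mm) begins 54 mm behind the grasp point. The pads swing forward as they close: fully open they stand 13 mm farther back than shut.
Start: joints at [-1.075, 0.385, 0.008, 0, -1.194, -0.259], TCP at [146.638, -607.533, 231.312] pointing down, gripper open.
Joint ranges: [-3.14, 3.14], [-1.21, 2.06], [-1.07, 1.41], [-3.16, 2.05], [-2.99, -0.16], [-3.1, 3.1]. Speed limits (rad/s): [2.79, 2.79, 3.14, 3.14, 3.14, 3.14].

### API

Orientations are given as a unit quaternion [x, y, z, w].
In Python, from bench import arm gives the robot as it stands.
- The arm moves only by the tool send_rows, never from a script. Its argument "targets" is a list of rows, each an object of numbers: "gripper": the gripper command: -1 is fully open, 1 is shut, values between are in proportion; "x", "y", "z": the shift along the tool's x, y, z in cm; "ax", "ay", "az": the turn, a rotation vector about the tool's x, y, z in degrees. A call has 1 to 5 rows; each row shifts and turns the commanded pose from where the row before left it, along the tool's axes as they then stand; what a row does not reach is not made up. A row lasts 1/12 s, in which the tool goes at most 41.7 mm and 7.16 degrees, less where a joint would pass 70% of its speed; a pose out of reach is approached as far as the arm can. A call is refused whole if a number of a shift passes 4.17 or a number of a turn 7.16, either way. A call with a gripper value outside its range is refused whole. The fingers move at their own pace and stop on an object; the grip force is fixed at half the most. Time passes only in rows, so rows that do not move let the fingers close. It gives the time, the measured TCP pose, the force, the opening and the grip force at its end, in the units of the state.
- arm.read_state(): the state, without advancing time (a new reading comes with each control period).
- arm.get_image(name): name is "scene" or "side" or "wrist"; returns (picture, depth): 480x640x3 uint8, red, green, blue; 480x640 float32, mm along the optical axis (not along the pixel's ray), 0 where there is no reading.
- arm.camera_model(name): a dict with "fx", "fy", "cx", "cy" (pixels), "distortion" ([k1, k2, p1, p2, k3] as OpenCV has them; the pictures are not rectified), "cam_to_world" (4x4, takes a point from camera to world coordinates). Camera axes: x right, y down, z forward; pixel columns grow to the right and rows downward; lengths in mm; the calibration is good to about 2 mm. A picture is of the moment at which its call begins: read the wrist's pose just before it. camera_model takes no time and is no camera call; for the wrist camera it gives the pose at the moment of the call.
- arm.job_done(): hands the job in; it is judged then, once.
Trained networks look in the newest picture that a camera, given by its name, has taken for a name from the list of things; names that differ only in an ending like _2 or _b are one class to them, and where a whole thing is asked for, a point or a joint stands for the part that bears it (a point fixed in the world has none). Each returns a list of dicts, best first, with "score" (0 to 1); they miss things now and then, are a little off and sometimes report something else, mostly with a low value. They report only what shows in the picture. A call takes as long as a camera call. They do not tell look-alikes from the thing itself.
- arm.boxes_of(camera, thing): "rect" ([left, top, width, height] in pixels, round what is visible of it).
The state is a dict: "clock": time; "joints": joint angles; "joint_vel": joint speeds; "joint_efforts": joint torques, N m; "position": TCP position; "ee_rot": TCP orientation; "contact_force": force on the tool from outside, world axes, zero at the start; "wrist_torque": the same for the moment, N m; "gripper_width": finger opening in mm; "grasp_force": force on a finger pad.
Only numpy, scipy, OpenCV 4.12 (cv2) and the standard library are available. Lean on these libraries where they do the work, as an engineer would, in place of code of your own. Each camera call takes 0.05 s, during which the arm holds its last target. There are 200 camera calls.

## Working session

There is one attempt and no reset: what is moved stays moved. The work goes in short steps, Python scripts to look and compute and a tool call to move; the robot and the scene stay as the last step left them, time stands still between calls to the robot, and variables do not carry over. Pictures are saved under pics/ and viewed, at most 10 in all, crops included, and the job is handed in when it is done.

Besides the shell and the picture viewer there is one more tool, called after "Emit:" in YAML: its name, and indented under it one key for each argument. send_rows: Moves the arm, as the interface text tells. Its arguments: {"type":"object","properties":{"targets":{"type":"array"}},"required":["targets"]}

```bash
ls; mkdir -p pics; python3 - <<'E'
from bench import arm
import cv2,numpy as np
s=arm.read_state();print(s)
for n in("scene","side"):
    p,d=arm.get_image(n);cv2.imwrite(f"pics/{n}0.png",p[:,:,::-1]);np.save(f"pics/{n}0.npy",d)
    m=arm.camera_model(n);print(n,m)
    for t in("insert","narrow_insert","tall_insert","rack","jaw"):print(t,[(r["rect"],round(r["score"],2)) for r in arm.boxes_of(n,t)][:4])
E
```

```text
pics
{'clock': 0.0, 'joints': array([-1.07538179e+00,  3.85539924e-01,  6.63810951e-03, -5.22791603e-04,
       -1.19397977e+00, -2.58571854e-01]), 'joint_vel': array([-0.00040162, -0.00032411,  0.0011538 ,  0.00091674, -0.0001574 ,
       -0.00045503]), 'joint_efforts': array([ 2.18521727e-04, -3.92289770e+01,  1.88395536e+01,  4.18607354e+00,
       -4.61105257e-03,  1.15944528e-05]), 'position': array([ 146.52076285, -606.98838582,  230.2328889 ]), 'ee_rot': array([-1.18048921e-01,  9.93007203e-01,  1.05884842e-03, -1.57924212e-04]), 'contact_force': array([ 0.63135919, -0.35682627, -0.38144467]), 'wrist_torque': array([-0.00055967, -0.01307752,  0.00553594]), 'grasp_force': 0.0, 'gripper_width': 85.39734316722222}
scene {'fx': 475.38251365305, 'fy': 475.38251365305, 'cx': 315.4203664307583, 'cy': 236.75764734830372, 'distortion': array([-0.11927123,  0.        ,  0.        ,  0.        ,  0.        ]), 'cam_to_world': array([[-1.77064218e-01,  5.90329862e-01, -7.87501693e-01,
         1.19712743e+03],
       [ 9.84172182e-01,  1.00261654e-01, -1.46125691e-01,
         1.06529034e
[... 588 characters left out ...]
ortion': array([0.00440249, 0.        , 0.        , 0.        , 0.        ]), 'cam_to_world': array([[-7.29048749e-01, -4.82638040e-01,  4.85333333e-01,
         2.39898297e+02],
       [-6.84398533e-01,  5.04391570e-01, -5.26486269e-01,
         4.91678498e+02],
       [ 9.30425925e-03, -7.15995577e-01, -6.98042810e-01,
         7.21925804e+02],
       [ 0.00000000e+00,  0.00000000e+00,  0.00000000e+00,
         1.00000000e+00]])}
insert [([367.0, 309.6, 39.0, 23.1], 0.94), ([320.8, 338.4, 38.9, 42.2], 0.81)]
narrow_insert [([294.4, 366.6, 25.5, 33.8], 0.89)]
tall_insert [([256.8, 376.4, 32.3, 52.9], 0.95)]
rack [([232.5, 332.2, 149.1, 128.7], 0.87)]
jaw [([403.5, 178.2, 99.8, 90.0], 0.91)]
```

View pics/side0.png

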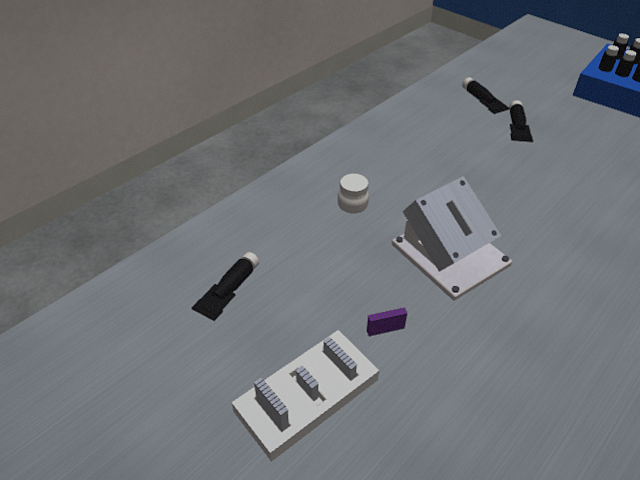

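View pics/scene0.png

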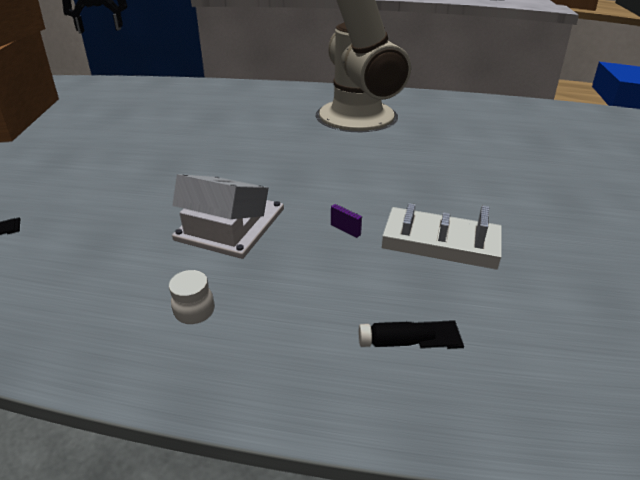

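The side view shows three inserts in the rack. The one at (340,358) is full length and its top is low. The one at (307,383) is the narrow insert and (271,405) is the tall one. The purple look-alike is loose at (386,321). The jaw face, with its recess at (459,218), slopes towards the robot. I'll measure next and crop to confirm.

```bash
cat > h.py <<'E'
import numpy as np,cv2
from bench import arm
def cloud(n,d):
    m=arm.camera_model(n);K=np.array([[m["fx"],0,m["cx"]],[0,m["fy"],m["cy"]],[0,0,1]])
    v,u=np.mgrid[0:480,0:640];q=cv2.undistortPoints(np.stack([u,v],-1).reshape(-1,1,2).astype(float),K,m["distortion"]).reshape(480,640,2)
    P=np.dstack([q[...,0]*d,q[...,1]*d,d])@m["cam_to_world"][:3,:3].T+m["cam_to_world"][:3,3]
    P[d<=0]=np.nan;return P
def rect(a):
    (c,s,th)=cv2.minAreaRect(a[:,:2].astype(np.float32));return np.round(c,1),np.round(s,1),round(th,1)
E
python3 - <<'E'
from h import *
d=np.load("pics/side0.npy");P=cloud("side",d);z=P[...,2]
def reg(x0,y0,x1,y1):
    m=np.zeros((480,640),bool);m[y0:y1,x0:x1]=1;return m
R=reg(228,325,385,462)
r=P[R&(z>23)&(z<29)];print("rack",rect(r),np.median(r[:,2]))
for n,b in dict(A=(318,334,362,384),B=(290,362,322,402),C=(250,374,292,432)).items():
    g=P[reg(*b)&(z>32)];zt=np.nanpercentile(g[:,2],95);t=g[g[:,2]>zt-4];print(n,zt,rect(t),len(t), "all",rect(g))
# jaw face
J=P[reg(400,175,502,270)];J=J[np.isfinite(J[:,2])&(J[:,2]>20)]
rng=np.random.default_rng(0);best=None
for _ in range(500):
    a=J[rng.choice(len(J),3,False)];n=np.cross(a[1]-a[0],a[2]-a[0]);l=np.linalg.norm(n)
    if l<1e-6:continue
    n/=l;n*=np.sign(n[2]);
    if not .8<n[2]<.93: continue
    k=np.abs((J-a[0])@n)<1.5
    if best is None or k.sum()>best.sum():best=k
F=J[best];c=F.mean(0);n=np.linalg.svd(F-c)[2][2];n*=np.sign(n[2]);print("n",n,"tilt",np.degrees(np.arccos(n[2])),len(F),"yaw",np.degrees(np.arctan2(-n[1],-n[0])))
y=np.cross([0,0,1],-n*[1,1,0]);y/=np.linalg.norm(y);x=np.cross(y,n)
W=P.copy()-c;L=np.dstack([W@x,W@y,W@n])
fm=reg(400,175,502,270)&(abs(L[...,2])<2)
l=L[fm];print("face",rect(l))
h=reg(435,190,485,245)&(L[...,2]<-4)&(abs(L[...,0])<45)&(abs(L[...,1])<40);print("hole px",h.sum(),L[h].min(0),L[h].max(0))
pm=P[...];lo=np.array(rect(l)[0]);cw=c+x*lo[0]+y*lo[1];print("face centre",cw,"x",x,"y",y)
p=cv2.imread("pics/side0.png")[170:470,225:525];cv2.imwrite("pics/crop0.png",cv2.resize(p,None,fx=2,fy=2,interpolation=cv2.INTER_CUBIC))
E
```

```text
rack (array([527.8, 175.9]), array([245.6,  91.9]), 82.4) 24.437858411713364
A 49.53477055055205 (array([524.9, 143.9]), array([13.5, 61.1]), 81.7) 327 all (array([524.9, 144. ]), array([13.6, 61. ]), 82.1)
B 49.741531230654545 (array([531.7, 203.2]), array([12.8, 35.8]), 84.8) 212 all (array([531.9, 203.3]), array([13.1, 36.5]), 82.8)
C 67.70571703762484 (array([538.6, 262.7]), array([13., 61.]), 82.7) 416 all (array([538.4, 262.8]), array([13.1, 61.4]), 83.2)
n [-0.49250844  0.10039124  0.86449814] tilt 30.17455133381211 2669 yaw -11.521140966186456
face (array([ 0.5, -1.2]), array([115.2, 120.7]), 89.3)
hole px 231 [-30.50671459 -12.63648162 -22.19066576] [40.87973346 39.07437184 -4.22203343]
face centre [ 539.60771828 -168.02371856   87.94403569] x [ 0.84707943 -0.17266578  0.50263602] y [ 0.19972949  0.97985108 -0.        ]
```

View pics/crop0.png

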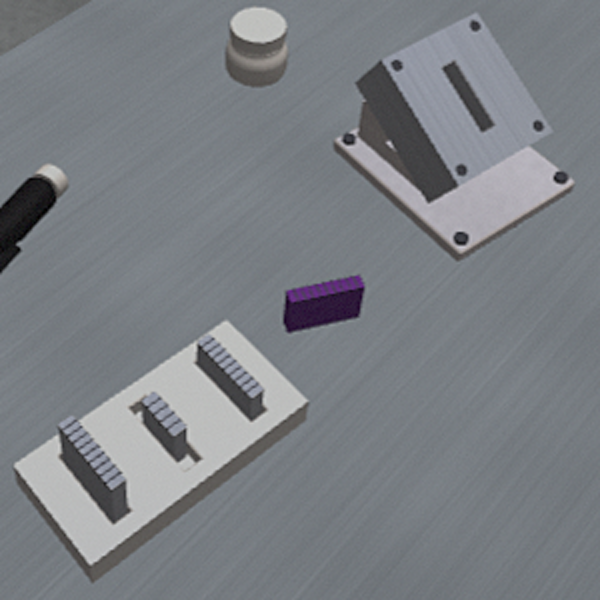

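The crop confirms (340,358), crop (230,375): it is full length (61 mm) with its top at 50 mm, and it matches both measurements. The middle one is only 36 mm long and the far one tops out at 68 mm. The purple piece is loose and is not the target. I'll go past the jaw first for a close look, with the fingers partly closed.

```bash
cat >> h.py <<'E'
from scipy.spatial.transform import Rotation as Ro
def Rjaw(yaw,t=30):  # tool: x=-xj, y=yj, z=-n
    xj=Ro.from_euler("zy",[yaw,-t],degrees=True).as_matrix();return np.c_[-xj[:,0],xj[:,1],-xj[:,2]]
def plan(p,R,ms=40,ma=7,start=None):
    s=arm.read_state();p0=s["position"];R0=Ro.from_quat(s["ee_rot"])
    if start is not None:p0,R0=start
    R1=Ro.from_matrix(R);rv=(R0.inv()*R1).as_rotvec(degrees=True);D=np.array(p)-p0
    n=max(1,int(np.ceil(max(np.linalg.norm(D)/ms,np.abs(rv).max()/ma))))
    print("n",n,"dist",D.round(1),"rot",rv.round(2))
    for i in range(n):
        Ri=R0*Ro.from_rotvec(rv*i/n,degrees=True);print((Ri.inv().apply(D/n)/10).round(2),end=" ")
        if i==n-1: print("\nturn each",(rv/n).round(2))
E
python3 - <<'E'
from h import *
c=np.array([539.6,-168,89.]);R=Rjaw(-11.5);print(R)
plan(c-R[:,2]*170,R)
E
```

```text
[[-0.84863969  0.1726577   0.5       ]
 [ 0.19936793  0.9799247  -0.        ]
 [-0.48996235  0.09968397 -0.8660254 ]]
n 14 dist [307.9 439.5   4.9] rot [  0.54 -30.23  24.49]
[-2.87  2.54 -0.04] [-2.8   2.62  0.07] [-2.71  2.71  0.17] [-2.62  2.79  0.27] [-2.52  2.87  0.37] [-2.41  2.94  0.46] [-2.3   3.01  0.54] [-2.19  3.08  0.63] [-2.07  3.15  0.7 ] [-1.94  3.21  0.78] [-1.81  3.27  0.85] [-1.68  3.32  0.91] [-1.54  3.37  0.97] [-1.4   3.42  1.02] 
turn each [ 0.04 -2.16  1.75]
```

Emit:
send_rows:
  targets:
    - {"gripper": 0.3,"x": -2.87,"y": 2.54,"z": -0.04,"ax": 0.04,"ay": -2.16,"az": 1.75}
    - {"gripper": 0.3,"x": -2.8,"y": 2.62,"z": 0.07,"ax": 0.04,"ay": -2.16,"az": 1.75}
    - {"gripper": 0.3,"x": -2.71,"y": 2.71,"z": 0.17,"ax": 0.04,"ay": -2.16,"az": 1.75}
    - {"gripper": 0.3,"x": -2.62,"y": 2.79,"z": 0.27,"ax": 0.04,"ay": -2.16,"az": 1.75}
    - {"gripper": 0.3,"x": -2.52,"y": 2.87,"z": 0.37,"ax": 0.04,"ay": -2.16,"az": 1.75}

```text
clock: 1.02
position: [257.5, -449.1, 233.3]
ee_rot: [-0.041, 0.995, 0.009, 0.095]
contact_force: [1.2, -0.0, -0.6]
gripper_width: 29.9
grasp_force: 0.0
```

Emit:
send_rows:
  targets:
    - {"gripper": 0.3,"x": -2.41,"y": 2.94,"z": 0.46,"ax": 0.04,"ay": -2.16,"az": 1.75}
    - {"gripper": 0.3,"x": -2.3,"y": 3.01,"z": 0.54,"ax": 0.04,"ay": -2.16,"az": 1.75}
    - {"gripper": 0.3,"x": -2.19,"y": 3.08,"z": 0.63,"ax": 0.04,"ay": -2.16,"az": 1.75}
    - {"gripper": 0.3,"x": -2.07,"y": 3.15,"z": 0.7,"ax": 0.04,"ay": -2.16,"az": 1.75}
    - {"gripper": 0.3,"x": -1.94,"y": 3.21,"z": 0.78,"ax": 0.04,"ay": -2.16,"az": 1.75}

```text
clock: 1.43
position: [367.4, -292.3, 235.5]
ee_rot: [0.037, 0.981, 0.019, 0.187]
contact_force: [0.5, -0.5, -0.7]
gripper_width: 29.9
grasp_force: 0.0
```

Emit:
send_rows:
  targets:
    - {"gripper": 0.3,"x": -1.81,"y": 3.27,"z": 0.85,"ax": 0.04,"ay": -2.16,"az": 1.75}
    - {"gripper": 0.3,"x": -1.68,"y": 3.32,"z": 0.91,"ax": 0.04,"ay": -2.16,"az": 1.75}
    - {"gripper": 0.3,"x": -1.54,"y": 3.37,"z": 0.97,"ax": 0.04,"ay": -2.16,"az": 1.75}
    - {"gripper": 0.3,"x": -1.4,"y": 3.42,"z": 1.02,"ax": 0.04,"ay": -2.16,"az": 1.75}
    - {"gripper": 0.3}

```text
$.targets[4]: bad value
```

Emit:
send_rows:
  targets:
    - {"gripper": 0.3}
    - {"gripper": 0.3}
    - {"gripper": 0.3}

```text
$.targets[0]: bad value
```

```bash
python3 - <<'E'
from h import *
s=arm.read_state();print(s["clock"],s["position"],s["joints"].round(2),abs(s["joint_vel"]).max(),s["gripper_width"])
p,d=arm.get_image("wrist");cv2.imwrite("pics/w1.png",p[:,:,::-1]);np.save("pics/w1.npy",d);m=arm.camera_model("wrist");import pickle;pickle.dump(m,open("pics/w1.pkl","wb"))
print(m["cam_to_world"].round(3),m["fx"])
c=np.array([539.6,-168,89.]);R=Rjaw(-11.5);plan(c-R[:,2]*170,R)
P=cloud("wrist",d);L=(P-c)@np.c_[-R[:,0],R[:,1],-R[:,2]]
ok=(abs(L[...,0])<57)&(abs(L[...,1])<52)
f=ok&(abs(L[...,2])<4);F=P[f];q=F.mean(0);n=np.linalg.svd(F-q,full_matrices=False)[2][2];n*=np.sign(n[2]);print("n",n,"off",L[f][:,2].mean(),f.sum())
h=ok&(L[...,2]<-7)&(abs(L[...,0])<42)&(abs(L[...,1])<25);print("hole",h.sum(),[np.percentile(L[h][:,i],[1,50,99]).round(1) for i in range(3)])
E
```

```text
1.4333 [ 367.4014804  -292.33064728  235.47645203] [-0.46 -0.01 -0.44 -0.25 -0.82 -1.04] 1.3762192538441347 29.870916747099233
[[ 6.30000e-02  7.65000e-01  6.41000e-01  2.40258e+02]
 [ 9.97000e-01 -8.40000e-02  2.00000e-03 -2.85006e+02]
 [ 5.50000e-02  6.39000e-01 -7.68000e-01  3.38341e+02]
 [ 0.00000e+00  0.00000e+00  0.00000e+00  1.00000e+00]] 429.5162598912975
n 4 dist [ 86.1 119.5   1.2] rot [ 0.41 -8.37  6.96]
[-1.78  3.11  0.85] [-1.65  3.16  0.91] [-1.52  3.21  0.96] [-1.38  3.26  1.01] 
turn each [ 0.1  -2.09  1.74]
n [-0.49605391  0.0710499   0.86537993] off 0.33661154103123486 8837
hole 788 [array([-27.7,   3. ,  31.6]), array([ 5.2, 10.7, 12.5]), array([-31.2, -17.6,  -7.2])]
```

View pics/w1.png

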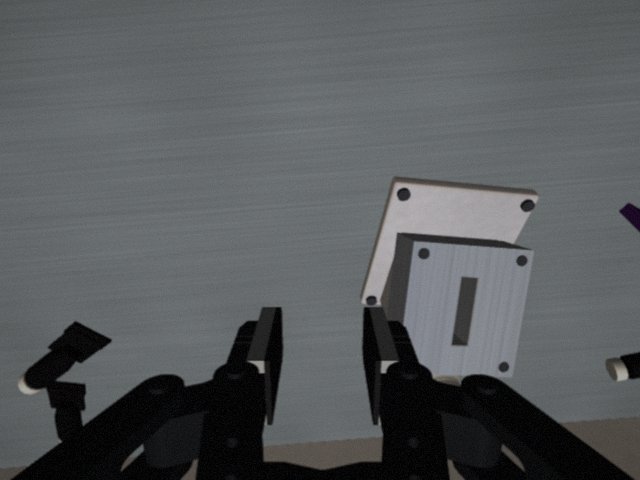

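The wrist view was taken while the arm was still moving: the jaw is at (465,305), with its recess running from (470,280) to (460,345). A row needs at least one shift or turn value, so I'll finish the approach with holds that carry x=0.

Emit:
send_rows:
  targets:
    - {"gripper": 0.3,"x": -1.81,"y": 3.27,"z": 0.85,"ax": 0.04,"ay": -2.16,"az": 1.75}
    - {"gripper": 0.3,"x": -1.68,"y": 3.32,"z": 0.91,"ax": 0.04,"ay": -2.16,"az": 1.75}
    - {"gripper": 0.3,"x": -1.54,"y": 3.37,"z": 0.97,"ax": 0.04,"ay": -2.16,"az": 1.75}
    - {"gripper": 0.3,"x": -1.4,"y": 3.42,"z": 1.02,"ax": 0.04,"ay": -2.16,"az": 1.75}
    - {"gripper": 0.3,"x": 0,"y": 0,"z": 0,"ax": 0,"ay": 0,"az": 0}

```text
clock: 1.9
position: [451.5, -169.6, 235.5]
ee_rot: [0.092, 0.962, 0.026, 0.254]
contact_force: [-0.2, 0.8, -0.0]
gripper_width: 30.1
grasp_force: 0.0
```

Emit:
send_rows:
  targets:
    - {"gripper": 0.3,"x": 0,"y": 0,"z": 0,"ax": 0,"ay": 0,"az": 0}
    - {"gripper": 0.3,"x": 0,"y": 0,"z": 0,"ax": 0,"ay": 0,"az": 0}
    - {"gripper": 0.3,"x": 0,"y": 0,"z": 0,"ax": 0,"ay": 0,"az": 0}

```text
clock: 2.15
position: [450.8, -174.7, 236.3]
ee_rot: [0.095, 0.962, 0.024, 0.255]
contact_force: [-0.2, -0.4, -0.6]
gripper_width: 29.8
grasp_force: 0.0
```

```bash
python3 - <<'E'
from h import *
s=arm.read_state();print(s["clock"],s["position"],s["joints"].round(2),abs(s["joint_vel"]).max(),s["gripper_width"])
p,d=arm.get_image("wrist");cv2.imwrite("pics/w2.png",p[:,:,::-1]);np.save("pics/w2.npy",d);m=arm.camera_model("wrist");import pickle;pickle.dump(m,open("pics/w2.pkl","wb"))
Rt=Ro.from_quat(s["ee_rot"]).as_matrix();print("cam in tool",(Rt.T@(m["cam_to_world"][:3,3]-s["position"])).round(1));print((Rt.T@m["cam_to_world"][:3,:3]).round(3))
c=np.array([539.6,-168,89.]);R=Rjaw(-11.5);plan(c-R[:,2]*170,R)
P=cloud("wrist",d);L=(P-c)@np.c_[-R[:,0],R[:,1],-R[:,2]]
ok=(abs(L[...,0])<57)&(abs(L[...,1])<52)
f=ok&(abs(L[...,2])<4);F=P[f];q=F.mean(0);n=np.linalg.svd(F-q,full_matrices=False)[2][2];n*=np.sign(n[2]);print("n",n,"off",L[f][:,2].mean(),f.sum(),"face",rect(L[f]))
g=cv2.cvtColor(p,cv2.COLOR_RGB2GRAY)
h=ok&(L[...,2]<-5)&(abs(L[...,0])<42)&(abs(L[...,1])<25);print("hole",h.sum(),[np.percentile(L[h][:,i],[1,50,99]).round(1) for i in range(3)],np.argwhere(h).min(0),np.argwhere(h).max(0))
E
```

```text
2.15 [ 450.80446488 -174.74780833  236.2961084 ] [-0.05 -0.08 -0.63 -0.05 -0.5  -1.69] 0.015892848229845047 29.773013129028627
cam in tool [  81.    -0.2 -143.5]
[[-0.003 -0.95  -0.311]
 [ 1.    -0.003 -0.001]
 [-0.    -0.311  0.95 ]]
n 1 dist [ 3.9  7.  -0. ] rot [-0.17 -0.34  0.15]
[-0.19  0.75  0.19] 
turn each [-0.17 -0.34  0.15]
n [-0.49015411  0.09206781  0.86675975] off 0.07406201723146405 12830 face (array([-0. ,  3.7]), array([114. ,  96.6]), 0.0)
hole 1478 [array([-25.7,   4.8,  31.9]), array([-9.1, -0.9,  6. ]), array([-39.6, -28.5,  -5.5])] [178 321] [256 340]
```

View pics/w2.png

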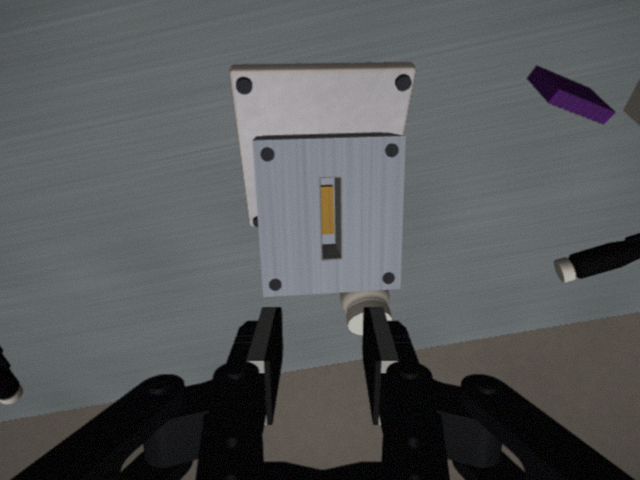

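The close view shows the mouth of the recess, corners near (320,178) to (341,260), with the brass plate inside. Next I'll intersect those pixel rays with the face plane.

```bash
cat >> h.py <<'E'
def onplane(m,px,q,n):
    K=np.array([[m["fx"],0,m["cx"]],[0,m["fy"],m["cy"]],[0,0,1]])
    r=cv2.undistortPoints(np.array(px,float).reshape(-1,1,2),K,m["distortion"]).reshape(-1,2)
    r=np.c_[r,np.ones(len(r))]@m["cam_to_world"][:3,:3].T;o=m["cam_to_world"][:3,3]
    return o+r*(((q-o)@n)/(r@n))[:,None]
E
python3 - <<'E'
from h import *
import pickle
m=pickle.load(open("pics/w2.pkl","rb"));d=np.load("pics/w2.npy");P=cloud("wrist",d)
c=np.array([539.6,-168,89.]);R=Rjaw(-11.5);B=np.c_[-R[:,0],R[:,1],-R[:,2]];L=(P-c)@B;n=B[:,2]
f=(abs(L[...,0])<50)&(abs(L[...,1])<45)&(abs(L[...,2])<1.5)
F=P[f];q=F.mean(0);print("off",((q-c)@n).round(2))
win=np.zeros((480,640),bool);win[168:270,308:350]=1
h=win&(((P-q)@n<-2)|(d<=0));v,u=np.nonzero(h)
X=onplane(m,np.c_[u,v],q,n);l=(X-c)@B
(cc,ss,th)=cv2.minAreaRect(l[:,:2].astype(np.float32));print("mouth px count",h.sum(),cc,ss,th)
g=onplane(m,[(319.5,177.5),(340.5,177.5),(340.5,259.5),(322,260),(254,137),(405,134),(401,291),(263,296)],q,n);gl=(g-c)@B;print(gl.round(1))
for a,b in((0,3),(1,2),(4,7),(5,6)):e=gl[b]-gl[a];print(np.degrees(np.arctan2(e[1],e[0])).round(2))
print("mouth centre",g[:4].mean(0).round(1),"block centre",g[4:].mean(0).round(1))
br=win&((P-q)@n<-25)&((P-q)@n>-33);print("depths",np.percentile(-((P[win]-q)@n),[70,80,90,95,99]).round(1))
# corners of block in detail: refine edges by image
p=cv2.imread("pics/w2.png");cv2.imwrite("pics/w2c.png",cv2.resize(p[120:310,240:420],None,fx=3,fy=3,interpolation=cv2.INTER_CUBIC))
E
```

```text
off -0.11
mouth px count 1538 (-0.6581382751464844, -4.559093475341797) (26.117372512817383, 65.0557632446289) 88.14976501464844
[[-31.5 -10.1  -0.1]
 [-31.5   5.4  -0.1]
 [ 32.7   6.3  -0.1]
 [ 33.1  -8.2  -0.1]
 [-60.4 -56.9  -0.1]
 [-62.6  51.   -0.1]
 [ 59.4  55.1  -0.1]
 [ 64.  -55.6  -0.1]]
1.66
0.79
0.58
1.92
mouth centre [ 540.  -169.8   89.1] block centre [ 539.5 -169.6   88.8]
depths [nan nan nan nan nan]
```

View pics/w2c.png

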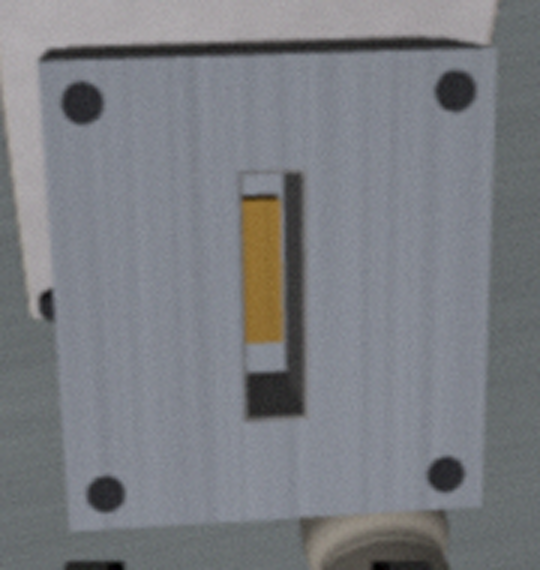

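Zoomed, the mouth corners are (319.7,177), (341,177.3), (342,258.7) and (322,259.3). I'll fit pose and yaw together on those plus the block corners, then plan the trip to the insert.

```bash
python3 - <<'E'
from h import *
import pickle
from scipy.optimize import least_squares
m=pickle.load(open("pics/w2.pkl","rb"))
K=np.array([[m["fx"],0,m["cx"]],[0,m["fy"],m["cy"]],[0,0,1]]);T=np.linalg.inv(m["cam_to_world"])
px=np.array([(319.7,177),(341,177.3),(342,258.7),(322,259.3),(253.7,139.3),(405,135),(400.7,289),(263.3,296.7)])
M=np.array([(-31.5,-7.5),(-31.5,7.5),(31.5,7.5),(31.5,-7.5),(-60,-55),(-60,55),(60,55),(60,-55)])
def pr(v):
    R=Rjaw(v[3]);X=v[:3]+np.outer(M[:,0],-R[:,0])+np.outer(M[:,1],R[:,1])
    return (cv2.projectPoints(X@T[:3,:3].T+T[:3,3],np.zeros(3),np.zeros(3),K,m["distortion"])[0].reshape(-1,2)-px).ravel()
for z in(None,):
    s=least_squares(pr,[540,-170,89,-11]);print(s.x.round(2));print(s.fun.reshape(-1,2).round(1).tolist())
s2=least_squares(lambda v:pr([v[0],v[1],89.5,v[2]]),[540,-170,-11]);print(s2.x.round(2),s2.fun.std())
th=np.radians(-7.2);RA=np.c_[[-np.cos(th),-np.sin(th),0],[-np.sin(th),np.cos(th),0],[0,0,-1]]
plan([524.9-45,144,150+50],RA,ms=38)
E
```

```text
[ 538.54 -169.41   90.01   -9.73]
[[-0.0, 1.0], [-0.9, 0.1], [-0.5, -0.4], [0.3, -0.5], [-1.8, 0.8], [1.3, 0.3], [1.1, 1.3], [0.7, -2.7]]
[ 538.99 -169.42   -9.73] 1.0871881659960643
n 9 dist [ 29.2 319.  -36.2] rot [ 4.68 29.27 -4.08]
[0.62 3.49 0.5 ] [0.56 3.5  0.51] [0.5  3.51 0.5 ] [0.45 3.52 0.5 ] [0.39 3.53 0.49] [0.34 3.53 0.48] [0.28 3.54 0.46] [0.23 3.55 0.45] [0.17 3.55 0.43] 
turn each [ 0.52  3.25 -0.45]
```

```bash
python3 - <<'E'
from h import *
th=np.radians(-7.2);RA=np.c_[[-np.cos(th),-np.sin(th),0],[-np.sin(th),np.cos(th),0],[0,0,-1]]
plan([524.9,144,160],RA,ms=34)
E
```

```text
n 10 dist [ 74.2 319.  -76.2] rot [ 4.68 29.27 -4.08]
[0.37 3.18 1.02] [0.29 3.19 1.01] [0.22 3.2  1.  ] [0.14 3.21 0.98] [0.07 3.22 0.96] [-0.    3.23  0.94] [-0.07  3.24  0.91] [-0.14  3.24  0.88] [-0.21  3.25  0.84] [-0.27  3.25  0.8 ] 
turn each [ 0.47  2.93 -0.41]
```

Emit:
send_rows:
  targets:
    - {"gripper": 0.3,"x": 0.37,"y": 3.18,"z": 1.02,"ax": 0.47,"ay": 2.93,"az": -0.41}
    - {"gripper": 0.3,"x": 0.29,"y": 3.19,"z": 1.01,"ax": 0.47,"ay": 2.93,"az": -0.41}
    - {"gripper": 0.3,"x": 0.22,"y": 3.2,"z": 1.0,"ax": 0.47,"ay": 2.93,"az": -0.41}
    - {"gripper": 0.3,"x": 0.14,"y": 3.21,"z": 0.98,"ax": 0.47,"ay": 2.93,"az": -0.41}
    - {"gripper": 0.3,"x": 0.07,"y": 3.22,"z": 0.96,"ax": 0.47,"ay": 2.93,"az": -0.41}

```text
clock: 2.62
position: [487.4, -14.5, 197.9]
ee_rot: [0.08, 0.989, 0.012, 0.127]
contact_force: [0.6, -1.1, 0.7]
gripper_width: 29.9
grasp_force: 0.0
```

Emit:
send_rows:
  targets:
    - {"gripper": 0.3,"x": 0,"y": 3.23,"z": 0.94,"ax": 0.47,"ay": 2.93,"az": -0.41}
    - {"gripper": 0.3,"x": -0.07,"y": 3.24,"z": 0.91,"ax": 0.47,"ay": 2.93,"az": -0.41}
    - {"gripper": 0.3,"x": -0.14,"y": 3.24,"z": 0.88,"ax": 0.47,"ay": 2.93,"az": -0.41}
    - {"gripper": 0.3,"x": -0.21,"y": 3.25,"z": 0.84,"ax": 0.47,"ay": 2.93,"az": -0.41}
    - {"gripper": 0.3,"x": -0.27,"y": 3.25,"z": 0.8,"ax": 0.47,"ay": 2.93,"az": -0.41}

```text
clock: 3.03
position: [525.0, 145.5, 159.4]
ee_rot: [0.063, 0.998, -0.0, -0.002]
contact_force: [0.1, -0.1, 0.7]
gripper_width: 30.0
grasp_force: 0.0
```

Emit:
send_rows:
  targets:
    - {"gripper": 0.3,"x": 0,"y": 0,"z": 0,"ax": 0,"ay": 0,"az": 0}
    - {"gripper": 0.3,"x": 0,"y": 0,"z": 0,"ax": 0,"ay": 0,"az": 0}
    - {"gripper": 0.3,"x": 0,"y": 0,"z": 0,"ax": 0,"ay": 0,"az": 0}

```text
clock: 3.28
position: [524.1, 143.8, 159.2]
ee_rot: [0.063, 0.998, -0.001, -0.001]
contact_force: [-0.6, -0.8, -0.5]
gripper_width: 29.8
grasp_force: 0.0
```

```bash
python3 - <<'E'
from h import *
s=arm.read_state();print(s["clock"],s["position"],s["joints"].round(2),s["gripper_width"])
p,d=arm.get_image("wrist");cv2.imwrite("pics/w3.png",p[:,:,::-1]);m=arm.camera_model("wrist")
P=cloud("wrist",d);z=P[...,2]
near=(abs(P[...,0]-525)<40)&(abs(P[...,1]-144)<20)
t=near&(z>45)&(z<56);T=P[t];print("zmed",np.median(T[:,2]),t.sum(),rect(T))
r=(abs(P[...,0]-532)<60)&(abs(P[...,1]-200)<130)&(z>23)&(z<30);print("rack z",np.median(P[r][:,2]),rect(P[r]))
v,u=np.nonzero(t);print(u.min(),u.max(),v.min(),v.max())
E
```

```text
3.2833 [524.14832581 143.81826376 159.23717896] [ 0.57  0.31 -0.3  -0.   -0.96 -2.26] 29.82720234912028
zmed 50.72682077566998 1845 (array([523. , 142.9]), array([12.1, 60.1]), 82.3)
rack z 26.84048520869419 (array([529.8, 202.5]), array([190.1,  90.8]), 82.5)
311 331 191 285
```

View pics/w3.png

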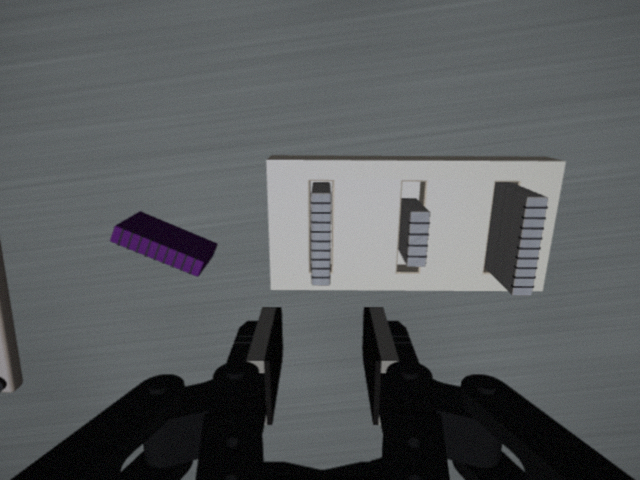

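The inserts match their given sizes: the one to fit runs from (320,191) to (320,285) in the picture and measures 60.1 x 12.1 mm, with its top at 50.7. I'll descend and grip the top 13 mm or so.

```bash
python3 - <<'E'
from h import *
th=np.radians(-7.6);RA=np.c_[[-np.cos(th),-np.sin(th),0],[-np.sin(th),np.cos(th),0],[0,0,-1]]
plan([523,142.9,36.5],RA,ms=34)
E
```

```text
n 4 dist [  -0.9   -0.6 -123.2] rot [-0.05 -0.08  0.41]
[ 0.02 -0.01  3.08] [ 0.02 -0.02  3.08] [ 0.02 -0.02  3.08] [ 0.02 -0.02  3.08] 
turn each [-0.01 -0.02  0.1 ]
```

Emit:
send_rows:
  targets:
    - {"gripper": 0.3,"x": 0.09,"y": -0.07,"z": 3.0,"ax": -0.05,"ay": -0.08,"az": 0.4}
    - {"gripper": 0.3,"x": 0,"y": 0,"z": 3.0,"ax": 0,"ay": 0,"az": 0}
    - {"gripper": 0.3,"x": 0,"y": 0,"z": 3.0,"ax": 0,"ay": 0,"az": 0}
    - {"gripper": 0.3,"x": 0,"y": 0,"z": 2.0,"ax": 0,"ay": 0,"az": 0}
    - {"gripper": 0.3,"x": 0,"y": 0,"z": 1.3,"ax": 0,"ay": 0,"az": 0}

```text
clock: 3.75
position: [521.6, 142.2, 35.3]
ee_rot: [0.066, 0.998, -0.0, -0.001]
contact_force: [0.8, -0.2, -0.1]
gripper_width: 30.2
grasp_force: 0.0
```

Emit:
send_rows:
  targets:
    - {"gripper": 0.3,"x": 0,"y": 0,"z": 0,"ax": 0,"ay": 0,"az": 0}
    - {"gripper": 0.3,"x": 0,"y": 0,"z": 0,"ax": 0,"ay": 0,"az": 0}

```text
clock: 3.92
position: [522.9, 143.3, 37.2]
ee_rot: [0.066, 0.998, -0.0, 0.0]
contact_force: [0.3, -0.1, 0.2]
gripper_width: 30.0
grasp_force: 0.0
```

Emit:
send_rows:
  targets:
    - {"gripper": 1,"x": 0,"y": 0,"z": 0,"ax": 0,"ay": 0,"az": 0}
    - {"gripper": 1,"x": 0,"y": 0,"z": 0,"ax": 0,"ay": 0,"az": 0}
    - {"gripper": 1,"x": 0,"y": 0,"z": 0,"ax": 0,"ay": 0,"az": 0}
    - {"gripper": 1,"x": 0,"y": 0,"z": 0,"ax": 0,"ay": 0,"az": 0}
    - {"gripper": 1,"x": 0,"y": 0,"z": 0,"ax": 0,"ay": 0,"az": 0}

```text
clock: 4.33
position: [524.0, 144.7, 38.6]
ee_rot: [0.065, 0.998, 0.001, 0.001]
contact_force: [-2.2, -2.7, 6.1]
gripper_width: 10.2
grasp_force: 61.5
```

Emit:
send_rows:
  targets:
    - {"gripper": 1,"x": 0,"y": 0,"z": 0,"ax": 0,"ay": 0,"az": 0}
    - {"gripper": 1,"x": 0,"y": 0,"z": 0,"ax": 0,"ay": 0,"az": 0}

```text
clock: 4.5
position: [524.0, 144.7, 38.6]
ee_rot: [0.065, 0.998, 0.001, 0.001]
contact_force: [-1.1, -2.5, 7.4]
gripper_width: 10.1
grasp_force: 61.5
```

Emit:
send_rows:
  targets:
    - {"gripper": 1,"x": 0,"y": 0,"z": -0.5,"ax": 0,"ay": 0,"az": 0}
    - {"gripper": 1,"x": 0,"y": 0,"z": -1.0,"ax": 0,"ay": 0,"az": 0}
    - {"gripper": 1,"x": 0,"y": 0,"z": -1.5,"ax": 0,"ay": 0,"az": 0}
    - {"gripper": 1,"x": 0,"y": 0,"z": -2.5,"ax": 0,"ay": 0,"az": 0}
    - {"gripper": 1,"x": 0,"y": 0,"z": -3.0,"ax": 0,"ay": 0,"az": 0}

```text
clock: 4.92
position: [521.8, 144.2, 121.8]
ee_rot: [0.065, 0.998, -0.001, -0.001]
contact_force: [0.6, 0.9, -0.8]
gripper_width: 10.1
grasp_force: 60.5
```

Emit:
send_rows:
  targets:
    - {"gripper": 1,"x": 0,"y": 0,"z": -3.5,"ax": 0,"ay": 0,"az": 0}
    - {"gripper": 1,"x": 0,"y": 0,"z": -2.0,"ax": 0,"ay": 0,"az": 0}
    - {"gripper": 1,"x": 0,"y": 0,"z": 0,"ax": 0,"ay": 0,"az": 0}
    - {"gripper": 1,"x": 0,"y": 0,"z": 0,"ax": 0,"ay": 0,"az": 0}
    - {"gripper": 1,"x": 0,"y": 0,"z": 0,"ax": 0,"ay": 0,"az": 0}

```text
clock: 5.33
position: [522.1, 144.3, 176.2]
ee_rot: [0.065, 0.998, 0.0, -0.001]
contact_force: [0.7, -0.3, -1.1]
gripper_width: 10.3
grasp_force: 60.5
```

```bash
python3 - <<'E'
from h import *
s=arm.read_state();print(s["clock"],s["position"],s["contact_force"],s["gripper_width"])
p,d=arm.get_image("wrist");cv2.imwrite("pics/w4.png",p[:,:,::-1]);np.save("pics/w4.npy",d);m=arm.camera_model("wrist");import pickle;pickle.dump((m,s),open("pics/w4.pkl","wb"))
P=cloud("wrist",d);R=Ro.from_quat(s["ee_rot"]).as_matrix();L=(P-s["position"])@R
k=(abs(L[...,0])<45)&(abs(L[...,1])<10)&(L[...,2]>-25)&(L[...,2]<35)
l=L[k];print(k.sum(),[np.percentile(l[:,i],[1,5,50,95,99]).round(1) for i in range(3)],rect(l))
a=l[l[:,0]>11.5];print([np.percentile(a[:,i],[1,10,50,90,99]).round(1) for i in range(3)])
p2,_=arm.get_image("side");cv2.imwrite("pics/s4.png",p2[:,:,::-1])
v,u=np.nonzero(k);print(u.min(),u.max(),v.min(),v.max())
cv2.imwrite("pics/c4.png",np.hstack([cv2.resize(p[240:480,220:420,::-1],(400,480)),cv2.resize(p2[230:450,220:400,::-1],(393,480))]))
E
```

```text
5.3333 [522.14279574 144.34032744 176.22056574] [ 0.69070745 -0.29515566 -1.12411262] 10.272948947030178
6924 [array([-28.1, -24.2,  12.3,  30.6,  30.8]), array([-9.3, -6.4, -0.1,  6.4,  9.3]), array([-23.7, -19.9, -11.1,  12.2,  24.2])] (array([1. , 1.2]), array([19.9, 61.2]), 84.0)
[array([11.8, 12.3, 22.4, 30.6, 30.9]), array([-9.6, -6.1, -0.1,  6. ,  9.6]), array([-24.2, -17.3, -10.9,  10.9,  25.4])]
291 354 233 416
```

View pics/c4.png

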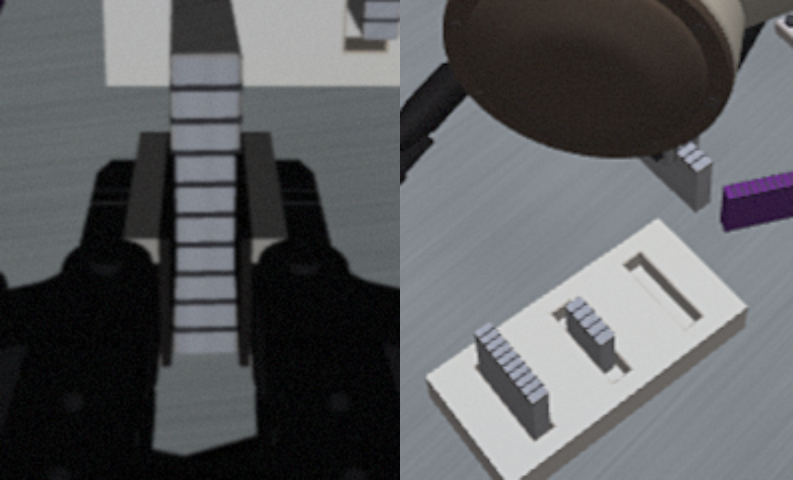

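The insert is held and its slot is empty; the narrow and tall inserts are undisturbed, and the end nearest the camera shows at crop (205,400). Next I'll measure its pose in the hand and plan the approach above the mouth.

```bash
python3 - <<'E'
from h import *
import pickle
m,s=pickle.load(open("pics/w4.pkl","rb"));d=np.load("pics/w4.npy");P=cloud("wrist",d)
m2=arm.camera_model("wrist")["cam_to_world"];print("cam moved",np.abs(m2-m["cam_to_world"]).max())
R=Ro.from_quat(s["ee_rot"]).as_matrix();L=(P-s["position"])@R
k=(abs(L[...,0])<40)&(abs(L[...,1])<5.5)&(L[...,2]>-15)&(L[...,2]<-8)&(L[...,0]<29.5)
l=L[k];A=np.c_[l[:,:2],np.ones(len(l))];co=np.linalg.lstsq(A,l[:,2],rcond=None)[0];print("top z=",co.round(4),len(l),"pitch deg",np.degrees(np.arctan(co[0])),"res",(A@co-l[:,2]).std())
k2=(abs(L[...,0])<45)&(abs(L[...,1])<8)&(abs(L[...,2]-co[2]-co[0]*L[...,0])<1.5)
print(rect(L[k2]),np.percentile(L[k2][:,0],[.5,99.5]),np.percentile(L[k2][:,1],[.5,99.5]))
e=(abs(L[...,0])<45)&(abs(L[...,1])<6)&(L[...,2]>0)&(L[...,2]<30)&(L[...,0]>25);q=L[e];f=np.polyfit(q[:,2],q[:,0],1);print("end face x=",f,"z max",np.percentile(q[:,2],98))
# above-mouth pose: bottom 25 mm proud; insert centre offset (ox,oy) in tool
ps=np.array([538.8,-169.5,89.8]);RJ=Rjaw(-10.2)
plan(ps+RJ@np.array([-1.2,0,-90.]),RJ,ms=32)
E
```

```text
cam moved 0.2362653286263594
top z= [-4.8000e-03  3.1600e-02 -1.0903e+01] 4549 pitch deg -0.2748636668577478 res 0.5987223957589706
(array([0.7, 0.3]), array([15.7, 60.6]), 87.6) [-28.87818623  30.45399626] [-6.26523014  6.01565779]
end face x= [4.89996054e-03 3.03690112e+01] z max 26.740640904770572
n 10 dist [ -27.2 -313.9   -7. ] rot [ -4.68 -29.77   2.68]
[-0.14 -3.15  0.07] [-0.15 -3.15  0.06] [-0.16 -3.15  0.04] [-0.18 -3.15  0.02] [-0.19 -3.15  0.  ] [-0.2  -3.14 -0.01] [-0.22 -3.14 -0.03] [-0.24 -3.14 -0.04] [-0.25 -3.14 -0.05] [-0.27 -3.14 -0.06] 
turn each [-0.47 -2.98  0.27]
```

Emit:
send_rows:
  targets:
    - {"gripper": 1,"x": -0.14,"y": -3.15,"z": 0.07,"ax": -0.47,"ay": -2.98,"az": 0.27}
    - {"gripper": 1,"x": -0.15,"y": -3.15,"z": 0.06,"ax": -0.47,"ay": -2.98,"az": 0.27}
    - {"gripper": 1,"x": -0.16,"y": -3.15,"z": 0.04,"ax": -0.47,"ay": -2.98,"az": 0.27}
    - {"gripper": 1,"x": -0.18,"y": -3.15,"z": 0.02,"ax": -0.47,"ay": -2.98,"az": 0.27}
    - {"gripper": 1,"x": -0.19,"y": -3.15,"z": 0,"ax": -0.47,"ay": -2.98,"az": 0.27}

```text
clock: 5.85
position: [508.3, -13.9, 171.7]
ee_rot: [0.076, 0.988, 0.012, 0.131]
contact_force: [-0.1, -0.3, -0.3]
gripper_width: 10.0
grasp_force: 60.5
```

Emit:
send_rows:
  targets:
    - {"gripper": 1,"x": -0.2,"y": -3.14,"z": -0.01,"ax": -0.47,"ay": -2.98,"az": 0.27}
    - {"gripper": 1,"x": -0.22,"y": -3.14,"z": -0.03,"ax": -0.47,"ay": -2.98,"az": 0.27}
    - {"gripper": 1,"x": -0.24,"y": -3.14,"z": -0.04,"ax": -0.47,"ay": -2.98,"az": 0.27}
    - {"gripper": 1,"x": -0.25,"y": -3.14,"z": -0.05,"ax": -0.47,"ay": -2.98,"az": 0.27}
    - {"gripper": 1,"x": -0.27,"y": -3.14,"z": -0.06,"ax": -0.47,"ay": -2.98,"az": 0.27}

```text
clock: 6.27
position: [493.4, -168.2, 167.2]
ee_rot: [0.086, 0.963, 0.023, 0.256]
contact_force: [-0.5, -0.2, -0.5]
gripper_width: 10.1
grasp_force: 60.5
```

Emit:
send_rows:
  targets:
    - {"gripper": 1,"x": 0,"y": 0,"z": 0,"ax": 0,"ay": 0,"az": 0}
    - {"gripper": 1,"x": 0,"y": 0,"z": 0,"ax": 0,"ay": 0,"az": 0}
    - {"gripper": 1,"x": 0,"y": 0,"z": 0,"ax": 0,"ay": 0,"az": 0}

```text
clock: 6.52
position: [495.8, -166.9, 168.5]
ee_rot: [0.086, 0.963, 0.024, 0.256]
contact_force: [-0.2, 0.4, 0.4]
gripper_width: 10.1
grasp_force: 60.4
```

```bash
python3 - <<'E'
from h import *
s=arm.read_state();print(s["clock"],s["position"],s["contact_force"],s["gripper_width"])
p,d=arm.get_image("wrist");cv2.imwrite("pics/w5.png",p[:,:,::-1]);np.save("pics/w5.npy",d);m=arm.camera_model("wrist");import pickle;pickle.dump((m,s),open("pics/w5.pkl","wb"))
ps=np.array([538.8,-169.5,89.8]);RJ=Rjaw(-10.2);plan(ps+RJ@np.array([-.5,0,-60.]),RJ,ms=100)
P=cloud("wrist",d);L=(P-ps)@np.c_[-RJ[:,0],RJ[:,1],-RJ[:,2]]
f=(abs(L[...,0])<50)&(abs(L[...,1])<48)&(abs(L[...,2])<4);F=P[f];n=np.linalg.svd(F-F.mean(0),full_matrices=False)[2][2];n*=np.sign(n[2]);print("n",n,-RJ[:,2],"off",L[f][:,2].mean())
E
```

```text
6.5167 [ 495.80355548 -166.90580244  168.46971669] [-0.1581736   0.40716881  0.37707723] 10.121312061986304
n 1 dist [ 13.2  -3.2 -26.6] rot [ 0.09 -0.19  0.02]
[ 0.12 -0.36  2.97] 
turn each [ 0.09 -0.19  0.02]
n [-0.49014433  0.09307594  0.86665761] [-0.5        0.         0.8660254] off 0.002603714905683506
```

View pics/w5.png

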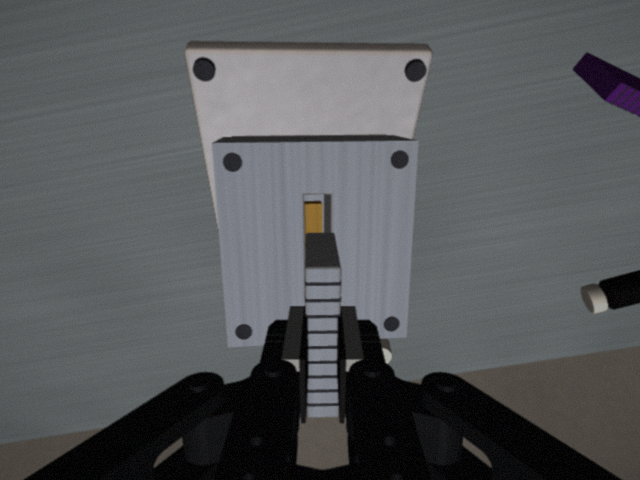

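I've found an error: my jaw frame used extrinsic Euler order, so its normal had no yaw. I'll fix that and refit with this picture as well. Here the mouth's far end is at (303,194) and (330,194), and the face corners are (213,142), (418,140), (407,337) and (228,347).

```bash
sed -i 's/"zy"/"ZY"/' h.py; python3 - <<'E'
from h import *
import pickle
from scipy.optimize import least_squares
def fit(m,px,M,w):
    K=np.array([[m["fx"],0,m["cx"]],[0,m["fy"],m["cy"]],[0,0,1]]);T=np.linalg.inv(m["cam_to_world"])
    def pr(v):
        R=Rjaw(v[3]);X=v[:3]+np.outer(M[:,0],-R[:,0])+np.outer(M[:,1],R[:,1])
        return ((cv2.projectPoints(X@T[:3,:3].T+T[:3,3],np.zeros(3),np.zeros(3),K,m["distortion"])[0].reshape(-1,2)-px)*w).ravel()
    s=least_squares(pr,[540,-170,89,-11]);print(s.x.round(2));print(s.fun.reshape(-1,2).round(1).tolist());return s.x
M=np.array([(-31.5,-7.5),(-31.5,7.5),(31.5,7.5),(31.5,-7.5),(-60,-55),(-60,55),(60,55),(60,-55)])
m=pickle.load(open("pics/w2.pkl","rb"))
M[:,0]*=1
a=fit(m,np.array([(319.7,177),(341,177.3),(342,258.7),(322,259.3),(253.7,139.3),(405,135),(400.7,289),(263.3,296.7)]),M,1)
m5,s5=pickle.load(open("pics/w5.pkl","rb"))
b=fit(m5,np.array([(303,194),(330,194),(213.5,142),(418,140),(407,337),(228,347)]),M[[0,1,4,5,6,7]],1)
E
```

```text
[ 538.26 -168.94   90.33  -11.86]
[[1.0, 0.8], [0.0, -0.2], [-0.3, -0.6], [0.5, -0.1], [-1.3, 0.3], [0.8, 0.3], [-0.4, -0.6], [-0.3, -0.0]]
[ 538.95 -168.16   90.06  -11.63]
[[1.2, 0.6], [1.3, -0.1], [-1.8, 0.4], [0.2, -0.0], [-0.8, -0.6], [-0.0, -0.4]]
```

```bash
python3 - <<'E'
from h import *
import pickle
for f,rows,c0,c1 in(("w2",[200,220,240],312,350),("w5",[205,215,225],296,338)):
    g=cv2.cvtColor(cv2.imread(f"pics/{f}.png"),cv2.COLOR_BGR2GRAY).astype(int)
    for r in rows:print(f,r,c0,g[r-3:r+4,c0:c1].mean(0).round().astype(int).tolist())
g=cv2.cvtColor(cv2.imread("pics/w2.png"),cv2.COLOR_BGR2GRAY)
print(g[168:190,322:338].mean(1).round().tolist());print(g[250:272,326:338].mean(1).round().tolist())
g=cv2.cvtColor(cv2.imread("pics/w5.png"),cv2.COLOR_BGR2GRAY);print(g[184:206,308:326].mean(1).round().tolist())
E
```

```text
w2 200 312 [133, 133, 135, 137, 136, 135, 133, 123, 110, 108, 112, 113, 114, 113, 114, 114, 111, 109, 112, 112, 116, 122, 112, 71, 55, 56, 54, 58, 80, 110, 128, 136, 138, 139, 135, 133, 133, 132]
w2 220 312 [136, 136, 135, 137, 137, 138, 134, 131, 116, 107, 108, 111, 113, 113, 113, 112, 111, 107, 108, 112, 113, 118, 110, 78, 57, 56, 57, 59, 73, 103, 127, 137, 139, 137, 137, 135, 134, 134]
w2 240 312 [137, 137, 136, 136, 137, 138, 137, 135, 125, 115, 124, 132, 135, 136, 136, 137, 136, 134, 134, 132, 132, 132, 120, 90, 62, 57, 56, 56, 69, 95, 126, 134, 140, 140, 137, 137, 136, 137]
w5 205 296 [130, 132, 129, 130, 127, 127, 117, 92, 79, 78, 85, 85, 88, 91, 90, 92, 91, 92, 91, 88, 87, 87, 91, 92, 95, 106, 119, 112, 76, 56, 52, 53, 54, 54, 69, 98, 118, 125, 131, 131, 133, 132]
w5 215 296 [132, 130, 131, 131, 129, 127, 117, 97, 87, 95, 106, 108, 109, 110, 111, 110, 111, 110, 109, 109, 106, 105, 109, 110, 109, 113, 119, 112, 75, 55, 55, 52, 54, 55, 70, 98, 119, 126, 131, 133, 133, 133]
w5 225 296 [132, 132, 133, 130, 129, 127, 119, 102, 91, 90, 102, 106, 110, 111, 110, 111, 109, 110, 109, 107, 107, 105, 106, 110, 110, 114, 120, 112, 75, 55, 53, 54, 54, 54, 71, 98, 120, 126, 132, 133, 132, 133]
[132.0, 133.0, 133.0, 133.0, 133.0, 133.0, 133.0, 133.0, 125.0, 113.0, 116.0, 120.0, 120.0, 119.0, 120.0, 118.0, 102.0, 68.0, 71.0, 97.0, 104.0, 104.0]
[43.0, 43.0, 43.0, 43.0, 43.0, 42.0, 42.0, 45.0, 68.0, 105.0, 125.0, 135.0, 136.0, 136.0, 136.0, 135.0, 137.0, 136.0, 136.0, 136.0, 137.0, 136.0]
[128.0, 128.0, 129.0, 128.0, 129.0, 129.0, 128.0, 129.0, 126.0, 113.0, 111.0, 122.0, 124.0, 125.0, 124.0, 122.0, 107.0, 68.0, 50.0, 67.0, 98.0, 106.0]
```

```bash
python3 - <<'E'
from h import *
import pickle
R=Rjaw(-11.7);B=np.c_[-R[:,0],R[:,1],-R[:,2]];c=np.array([538.6,-168.7,90.1]);n=B[:,2]
m=pickle.load(open("pics/w2.pkl","rb"));m5,_=pickle.load(open("pics/w5.pkl","rb"))
for m,px in((m,[(319.3,200),(319.8,220),(320.3,240),(340.8,200),(341,220),(341.2,240),(330,176.3),(332,258.7)]),(m5,[(302.5,205),(302.7,215),(302.8,225),(330.6,205),(330.7,215),(330.8,225),(317,192.7)])):
    l=(onplane(m,px,c,n)-c)@B;print(l[:,:2].round(1).tolist())
# insert in tool from w5
m,s=pickle.load(open("pics/w5.pkl","rb"))
K=Ro.from_quat(s["ee_rot"]).as_matrix()
# bottom front edge and end face: use depth cloud with saved pose
d=np.load("pics/w5.npy");arm_cm=arm.camera_model;arm.camera_model=lambda n:m
P=cloud("wrist",d);L=(P-s["position"])@K
e=(L[...,0]>28)&(L[...,0]<33)&(abs(L[...,1])<9)&(L[...,2]>-5)&(L[...,2]<32);q=L[e];print("end",np.polyfit(q[:,2],q[:,0],1).round(3),"y",np.percentile(q[:,1],[2,98]).round(1),"z",np.percentile(q[:,2],[1,99]).round(1),"ymid vs z",np.polyfit(q[:,2],q[:,1],1).round(3))
f=(abs((P-c)@B[:,2])<3)&(abs((P-c)@B[:,0])<45)&(abs((P-c)@B[:,1])<45)&(abs((P-c)@B[:,1])>15);F=P[f];print("plane off",((F-c)@n).mean().round(2))
E
```

```text
[[-15.2, -9.2], [0.1, -9.2], [15.9, -9.2], [-14.5, 7.0], [0.9, 6.9], [16.7, 6.9], [-32.4, -0.8], [31.5, -0.4]]
[[-25.5, -8.0], [-19.9, -8.0], [-14.1, -8.0], [-25.1, 7.7], [-19.4, 7.8], [-13.6, 7.8], [-32.2, 0.1]]
end [4.000e-03 2.979e+01] y [-5.5  5.9] z [-4.7 25.6] ymid vs z [-0.031  0.452]
plane off 0.34
```

```bash
cat >> h.py <<'E'
RJ=Rjaw(-11.7);BJ=np.c_[-RJ[:,0],RJ[:,1],-RJ[:,2]];CJ=np.array([538.6,-168.7,90.1])+BJ@np.array([-.5,-.3,.2])
def tgt(h,ox=.2,oy=.1): return CJ+BJ[:,2]*h-RJ[:,0]*ox-RJ[:,1]*oy
def where():
    s=arm.read_state();print("t",round(s["clock"],2),"tcp in jaw",(BJ.T@(s["position"]-CJ)).round(2),"F jaw",(BJ.T@s["contact_force"]).round(1),"w",round(s["gripper_width"],1),"roterr",(Ro.from_quat(s["ee_rot"]).inv()*Ro.from_matrix(RJ)).as_rotvec(degrees=True).round(2))
E
python3 -c "
from h import *
where();plan(tgt(36),RJ,ms=100)"
```

```text
t 6.57 tcp in jaw [ 3.29 -6.02 88.89] F jaw [-0.3  0.1  0.3] w 10.5 roterr [ 5.91 -0.71 -0.03]
n 1 dist [ 24.5   1.  -47.4] rot [ 5.91 -0.71 -0.03]
[0.24 0.04 5.33] 
turn each [ 5.91 -0.71 -0.03]
```

Emit:
send_rows:
  targets:
    - {"gripper": 1,"x": 0,"y": 0,"z": 0,"ax": 5.91,"ay": -0.71,"az": 0}
    - {"gripper": 1,"x": 0.31,"y": 0.59,"z": 1.29,"ax": 0,"ay": 0,"az": 0}
    - {"gripper": 1,"x": 0,"y": 0,"z": 2.0,"ax": 0,"ay": 0,"az": 0}
    - {"gripper": 1,"x": 0,"y": 0,"z": 2.0,"ax": 0,"ay": 0,"az": 0}
    - {"gripper": 1,"x": 0,"y": 0,"z": 0,"ax": 0,"ay": 0,"az": 0}

```text
clock: 6.98
position: [520.7, -177.7, 129.5]
ee_rot: [0.091, 0.965, 0.009, 0.247]
contact_force: [1.2, 0.2, 0.2]
gripper_width: 9.9
grasp_force: 60.4
```

Emit:
send_rows:
  targets:
    - {"gripper": 1,"x": 0,"y": 0,"z": 0,"ax": 0,"ay": 0,"az": 0}
    - {"gripper": 1,"x": 0,"y": 0,"z": 0,"ax": 0,"ay": 0,"az": 0}
    - {"gripper": 1,"x": 0,"y": 0,"z": 0,"ax": 0,"ay": 0,"az": 0}

```text
clock: 7.23
position: [519.2, -178.5, 132.4]
ee_rot: [0.092, 0.964, 0.008, 0.249]
contact_force: [0.8, 0.1, -0.6]
gripper_width: 10.1
grasp_force: 60.4
```

```bash
python3 - <<'E'
from h import *
where()
p,d=arm.get_image("wrist");cv2.imwrite("pics/w6.png",p[:,:,::-1]);m=arm.camera_model("wrist");s=arm.read_state()
P=cloud("wrist",d);J=(P-CJ)@BJ;K=Ro.from_quat(s["ee_rot"]).as_matrix();L=(P-s["position"])@K
f=(abs(J[...,2])<3)&(abs(J[...,0])<50)&(abs(J[...,1])<45)&(abs(J[...,1])>15);F=P[f];n=np.linalg.svd(F-F.mean(0),full_matrices=False)[2][2];print("plane off",J[f][:,2].mean(),"n in jaw",BJ.T@n)
e=(L[...,0]>27)&(L[...,0]<33)&(abs(L[...,1])<9)&(L[...,2]>-8)&(L[...,2]<32);q=J[e];print("end face jaw x",np.percentile(q[:,0],[5,50,95]).round(1),"y",np.percentile(q[:,1],[1,50,99]).round(1),"h",np.percentile(q[:,2],[1,99]).round(1))
g=cv2.cvtColor(p,cv2.COLOR_RGB2GRAY).astype(int)
px=cv2.projectPoints
for x in(-36,-28,-25):  # rows at these jaw x: profile in jaw y
    X=CJ+BJ@np.array([[x]*41,np.arange(41)-20,np.zeros(41)])
    T=np.linalg.inv(m["cam_to_world"])if 0 else np.linalg.inv(m["cam_to_world"])
    u=cv2.projectPoints((T[:3,:3]@X).T+T[:3,3],np.zeros(3),np.zeros(3),np.array([[m["fx"],0,m["cx"]],[0,m["fy"],m["cy"]],[0,0,1]]),m["distortion"])[0].reshape(-1,2).round().astype(int)
    print(x,u[0],u[-1],[int(g[b-1:b+2,a].mean()) for a,b in u])
E
```

```text
t 7.23 tcp in jaw [  6.95 -13.18  44.94] F jaw [ 0.4  0.2 -0.9] w 10.1 roterr [ 3.94 -1.34 -0.22]
plane off 0.17627207955329507 n in jaw [ 3.58664402e-04 -1.36653166e-03  9.99999002e-01]
end face jaw x [-23.8 -23.2 -22.6] y [-19.3 -13.2  -7.1] h [20.1 53.5]Traceback (most recent call last):
  File "<stdin>", line 10, in <module>
ValueError: operands could not be broadcast together with shapes (3,) (3,41)
```

Emit:
send_rows:
  targets:
    - {"gripper": 1,"x": 0,"y": 0.3,"z": 0,"ax": 1,"ay": -0.3,"az": 0}
    - {"gripper": 1,"x": 0.2,"y": 0.3,"z": 0,"ax": 1,"ay": -0.3,"az": 0}
    - {"gripper": 1,"x": 0.2,"y": 0.3,"z": 0,"ax": 1,"ay": -0.3,"az": 0}
    - {"gripper": 1,"x": 0.2,"y": 0.3,"z": 0,"ax": 1,"ay": -0.3,"az": 0}
    - {"gripper": 1,"x": 0,"y": 0,"z": 0,"ax": 0,"ay": 0,"az": 0}

```text
clock: 7.7
position: [518.7, -177.8, 150.0]
ee_rot: [0.096, 0.965, -0.01, 0.242]
contact_force: [0.2, 0.8, -0.1]
gripper_width: 10.0
grasp_force: 60.5
```

Emit:
send_rows:
  targets:
    - {"gripper": 1,"x": 0,"y": 0,"z": 0,"ax": 0,"ay": 0,"az": 0}
    - {"gripper": 1,"x": 0,"y": 0,"z": 0,"ax": 0,"ay": 0,"az": 0}
    - {"gripper": 1,"x": 0,"y": 0,"z": 0,"ax": 0,"ay": 0,"az": 0}

```text
clock: 7.95
position: [519.0, -178.1, 148.8]
ee_rot: [0.097, 0.965, -0.009, 0.242]
contact_force: [0.2, -0.4, 0.9]
gripper_width: 9.9
grasp_force: 60.5
```

```bash
python3 -c "
from h import *
where();print(arm.read_state()['joints'].round(3))"
```

```text
t 7.95 tcp in jaw [ 14.9  -12.87  59.31] F jaw [ 0.7 -0.3  0.6] w 9.9 roterr [ 1.74 -2.07 -0.27]
[-0.022  0.159 -0.775  0.35  -0.161 -2.081]
```

The wrist can't reach the square pose: joint 5 is at its limit (-0.16), because the forearm nearly lines up with the tool at this 30° lean. I can instead hold the insert with the tool pitched about the pad axis, which means regripping it in the rack. I'll fit the arm's kinematics from the recorded poses to choose that pitch.

```bash
cat > kin.py <<'E'
import numpy as np
from scipy.optimize import least_squares
from scipy.spatial.transform import Rotation as Ro
def FK(q,k,s4=1):
    a1,z0,L1,e,L2,Lt=k
    R1=Ro.from_euler("z",q[0]);Ra=R1*Ro.from_euler("y",q[1]);p=np.array([0,0,z0])+R1.apply([a1,0,0])+Ra.apply([0,0,L1])
    Rb=R1*Ro.from_euler("y",q[1]-q[2]);p=p+Rb.apply([L2,0,e])      # forearm along x
    Rc=Rb*Ro.from_euler("x",s4*q[3])*Ro.from_euler("y",-q[4])      # tool dir x
    p=p+Rc.apply([Lt,0,0]);return p,Rc.apply([1,0,0]),Rc
E
python3 - <<'E'
from kin import *
from bench import arm
s=arm.read_state()
D=[([-1.07538,.38554,.00664,0,-1.19398,0],[146.5,-607,230.2],[0,0,-1]),
([-.05,-.08,-.63,-.05,-.5,0],[450.8,-174.7,236.3],Ro.from_quat([.095,.962,.024,.255]).apply([0,0,1])),
([.57,.31,-.30,0,-.96,0],[524.1,143.8,159.2],[0,0,-1]),
(s["joints"],s["position"],Ro.from_quat(s["ee_rot"]).apply([0,0,1]))]
for s4 in(1,-1):
    def f(k):
        r=[]
        for q,p,z in D:
            P,Z,_=FK(q,k,s4);r+=list((P-p))+list((Z-z)*200)
        return np.r_[r,(k-[0,300,300,0,300,200])*.01]
    o=least_squares(f,[0,300,300,0,300,200]);print(s4,o.x.round(0),np.round(o.fun[:24],0).tolist())
E
```

```text
1 [190.  16. 426.  53. 236. 152.] [133.0, 89.0, -9.0, -0.0, 0.0, 0.0, 9.0, 148.0, -5.0, 0.0, -9.0, 0.0, -66.0, 150.0, 19.0, 0.0, 0.0, 0.0, -8.0, 175.0, -4.0, 0.0, 22.0, -0.0]
-1 [ -5. 112. 700.   4. 372. 412.] [141.0, 76.0, -16.0, -0.0, 0.0, 0.0, 12.0, 161.0, 25.0, 1.0, 0.0, 0.0, -90.0, 134.0, -3.0, 0.0, 0.0, 0.0, 2.0, 144.0, -6.0, -0.0, 0.0, 0.0]
```

```bash
sed -i 's/a1,z0,L1,e,L2,Lt=k/a1,z0,L1,e,L2,Lt,b=k/; s/\[a1,0,0\]/[a1,b,0]/; s/s4=1/s4=-1/' kin.py; python3 - <<'E'
from kin import *
from h import CJ,BJ,Rjaw
from bench import arm
s=arm.read_state()
D=[([-1.07538,.38554,.00664,0,-1.19398,0],[146.5,-607,230.2],[0,0,-1]),
([-.05,-.08,-.63,-.05,-.5,0],[450.8,-174.7,236.3],Ro.from_quat([.095,.962,.024,.255]).apply([0,0,1])),
([.57,.31,-.30,0,-.96,0],[524.1,143.8,159.2],[0,0,-1]),
(s["joints"],s["position"],Ro.from_quat(s["ee_rot"]).apply([0,0,1]))]
k0=[0,200,400,0,370,250,-160]
def f(k):
    r=[]
    for q,p,z in D:
        P,Z,_=FK(q,k);r+=list((P-p))+list((Z-z)*200)
    return np.r_[r,(k-k0)*.005]
o=least_squares(f,k0);k=o.x;print(k.round(0),np.round(o.fun[:24],0).tolist());np.save("k.npy",k)
def ik(p,z,q0=(0,.2,-.6,0,-.5)):
    lo=[-3.14,-1.21,-1.07,-3.16,-2.99];hi=[3.14,2.06,1.41,2.05,-.16]
    g=lambda q:np.r_[FK(q,k)[0]-p,(FK(q,k)[1]-z)*300]
    return least_squares(g,q0,bounds=(lo,hi))
for al in(0,10,15,20,25,30):
    R=Rjaw(-11.7,30-al)
    for h in(60,12,0):
        r=ik(CJ+BJ[:,2]*h,R[:,2]);r2=ik(CJ+BJ[:,2]*h,R[:,2],(0,.2,-.6,-3.1,-.5));print(al,h,r.x.round(2),round(np.linalg.norm(r.fun),1),"| flip",r2.x.round(2),round(np.linalg.norm(r2.fun),1))
E
```

```text
[  81.   69.  580.   26.  312.  297. -158.] [-1.0, 6.0, -13.0, -0.0, 0.0, 0.0, 3.0, 1.0, 12.0, 1.0, 0.0, 0.0, 6.0, 8.0, 7.0, 0.0, 0.0, 0.0, -6.0, -7.0, -6.0, -0.0, 0.0, 0.0]
0 60 [ 0.07  0.13 -0.84  1.01 -0.16] 0.0 | flip [-0.02  0.18 -0.95 -3.16 -0.16] 41.9
0 12 [ 0.06  0.25 -0.89  2.05 -0.16] 3.1 | flip [-0.03  0.28 -0.91 -3.16 -0.16] 28.5
0 0 [ 0.06  0.28 -0.88  2.05 -0.16] 6.5 | flip [-0.03  0.3  -0.9  -3.16 -0.16] 26.7
10 60 [ 0.04  0.17 -0.68  0.22 -0.38] 0.0 | flip [-0.01  0.22 -0.97 -3.16 -0.16] 75.8
10 12 [ 0.02  0.27 -0.72  0.32 -0.25] 0.0 | flip [-0.02  0.32 -0.93 -3.16 -0.16] 56.6
10 0 [ 0.02  0.3  -0.73  0.36 -0.22] 0.0 | flip [-0.02  0.34 -0.91 -3.16 -0.16] 52.3
15 60 [ 0.02  0.2  -0.61  0.12 -0.51] 0.0 | flip [ 0.02  0.2  -0.61  0.12 -0.51] 0.0
15 12 [ 0.01  0.3  -0.64  0.15 -0.38] 0.0 | flip [-0.02  0.34 -0.93 -3.16 -0.16] 75.8
15 0 [ 0.01  0.32 -0.65  0.16 -0.35] 0.0 | flip [-0.02  0.36 -0.92 -3.16 -0.16] 71.4
20 60 [ 0.01  0.23 -0.54  0.06 -0.63] 0.0 | flip [ 0.01  0.23 -0.54  0.06 -0.63] 0.0
20 12 [ 0.    0.32 -0.56  0.07 -0.51] 0.0 | flip [-0.01  0.36 -0.94 -3.16 -0.16] 95.8
20 0 [-0.    0.35 -0.57  0.07 -0.49] 0.0 | flip [-0.01  0.38 -0.93 -3.16 -0.16] 91.4
25 60 [ 0.    0.27 -0.47  0.03 -0.75] 0.0 | flip [ 0.    0.27 -0.47  0.03 -0.75] 0.0
25 12 [-0.01  0.35 -0.49  0.03 -0.64] 0.0 | flip [-0.01  0.35 -0.49  0.03 -0.64] 0.0
25 0 [-0.01  0.38 -0.49  0.03 -0.62] 0.0 | flip [-0.01  0.38 -0.49  0.03 -0.62] 0.0
30 60 [-0.01  0.31 -0.4  -0.   -0.87] 0.0 | flip [-0.01  0.31 -0.4  -0.   -0.87] 0.0
30 12 [-0.02  0.39 -0.42 -0.   -0.76] 0.0 | flip [-0.02  0.39 -0.42 -0.   -0.76] 0.0
30 0 [-0.02  0.41 -0.42  0.   -0.74] 0.0 | flip [-0.02  0.41 -0.42  0.   -0.74] 0.0
```

A 15° pitch in the grip keeps joint 5 at -0.35 or beyond. So I'll put the insert back in its own slot, centred about (522,143), and regrip it with the hand pitched 15°.

```bash
cat >> h.py <<'E'
def Rrack(yaw,lean=0): # tool z down, x=-xr; lean>0: hand leans to +xr
    x=Ro.from_euler("ZY",[yaw,lean],degrees=True).as_matrix();return np.c_[-x[:,0],x[:,1],-x[:,2]]
E
python3 - <<'E'
from h import *
print(Rrack(-7.5,15).round(2))
plan([522.4,143,135],Rrack(-7.5),ms=30)
E
```

```text
[[-0.96  0.13 -0.26]
 [ 0.13  0.99  0.03]
 [ 0.26  0.   -0.97]]
n 11 dist [  3.4 321.1 -13.8] rot [ 0.74 27.98 -3.93]
[ 0.57  2.87 -0.06] [ 0.55  2.87 -0.04] [ 0.54  2.87 -0.02] [ 0.52  2.88 -0.  ] [0.5  2.88 0.02] [0.48 2.88 0.03] [0.46 2.88 0.05] [0.44 2.89 0.07] [0.42 2.89 0.08] [0.4  2.89 0.1 ] [0.37 2.9  0.11] 
turn each [ 0.07  2.54 -0.36]
```

Emit:
send_rows:
  targets:
    - {"gripper": 1,"x": 0.57,"y": 2.87,"z": -0.4,"ax": 0.07,"ay": 2.54,"az": -0.36}
    - {"gripper": 1,"x": 0.55,"y": 2.87,"z": -0.2,"ax": 0.07,"ay": 2.54,"az": -0.36}
    - {"gripper": 1,"x": 0.54,"y": 2.87,"z": 0,"ax": 0.07,"ay": 2.54,"az": -0.36}
    - {"gripper": 1,"x": 0.52,"y": 2.88,"z": 0,"ax": 0.07,"ay": 2.54,"az": -0.36}
    - {"gripper": 1,"x": 0.5,"y": 2.88,"z": 0.02,"ax": 0.07,"ay": 2.54,"az": -0.36}

```text
clock: 8.37
position: [518.1, -30.3, 146.5]
ee_rot: [0.083, 0.988, -0.005, 0.132]
contact_force: [0.5, -0.3, -0.6]
gripper_width: 10.1
grasp_force: 60.5
```

Emit:
send_rows:
  targets:
    - {"gripper": 1,"x": 0.48,"y": 2.88,"z": 0.03,"ax": 0.07,"ay": 2.54,"az": -0.36}
    - {"gripper": 1,"x": 0.46,"y": 2.88,"z": 0.05,"ax": 0.07,"ay": 2.54,"az": -0.36}
    - {"gripper": 1,"x": 0.44,"y": 2.89,"z": 0.07,"ax": 0.07,"ay": 2.54,"az": -0.36}
    - {"gripper": 1,"x": 0.42,"y": 2.89,"z": 0.08,"ax": 0.07,"ay": 2.54,"az": -0.36}
    - {"gripper": 1,"x": 0.4,"y": 2.89,"z": 0.1,"ax": 0.07,"ay": 2.54,"az": -0.36}

```text
clock: 8.78
position: [519.6, 116.1, 140.0]
ee_rot: [0.068, 0.997, -0.001, 0.021]
contact_force: [0.6, 0.1, -0.8]
gripper_width: 10.0
grasp_force: 60.5
```

Emit:
send_rows:
  targets:
    - {"gripper": 1,"x": 0.37,"y": 2.9,"z": 0.11,"ax": 0.07,"ay": 2.54,"az": -0.36}
    - {"gripper": 1,"x": 0,"y": 0,"z": 0,"ax": 0,"ay": 0,"az": 0}
    - {"gripper": 1,"x": 0,"y": 0,"z": 0,"ax": 0,"ay": 0,"az": 0}
    - {"gripper": 1,"x": 0,"y": 0,"z": 0,"ax": 0,"ay": 0,"az": 0}

```text
clock: 9.12
position: [519.6, 143.2, 138.3]
ee_rot: [0.065, 0.998, -0.001, -0.0]
contact_force: [-0.3, -0.8, -1.2]
gripper_width: 10.2
grasp_force: 60.5
```

```bash
python3 - <<'E'
from h import *
s=arm.read_state();print(s["position"],s["clock"],s["joints"].round(2))
plan([522.4,143,75],Rrack(-7.5),ms=30)
E
```

```text
[519.64725774 143.18505921 138.27831685] 9.1167 [ 0.57  0.33 -0.33  0.   -0.91 -2.27]
n 3 dist [  2.8  -0.2 -63.3] rot [-0.08 -0.04  0.04]
[-0.09  0.01  2.11] [-0.09  0.01  2.11] [-0.09  0.01  2.11] 
turn each [-0.03 -0.01  0.01]
```

Emit:
send_rows:
  targets:
    - {"gripper": 1,"x": -0.28,"y": -0.02,"z": 2.6,"ax": 0,"ay": 0,"az": 0}
    - {"gripper": 1,"x": 0,"y": 0,"z": 2.6,"ax": 0,"ay": 0,"az": 0}
    - {"gripper": 1,"x": 0,"y": 0,"z": 2.6,"ax": 0,"ay": 0,"az": 0}
    - {"gripper": 1,"x": 0,"y": 0,"z": 0,"ax": 0,"ay": 0,"az": 0}
    - {"gripper": 1,"x": 0,"y": 0,"z": 0,"ax": 0,"ay": 0,"az": 0}

```text
clock: 9.53
position: [521.9, 141.2, 60.2]
ee_rot: [0.066, 0.998, -0.002, -0.001]
contact_force: [1.4, 0.8, -0.7]
gripper_width: 10.4
grasp_force: 60.4
```

```bash
python3 - <<'E'
from h import *
s=arm.read_state();p,d=arm.get_image("wrist");R=Ro.from_quat(s["ee_rot"]).as_matrix()
P=cloud("wrist",d);z=P[...,2];L=(P-s["position"])@R
r=(abs(P[...,0]-530)<60)&(abs(P[...,1]-202)<110)&(z>23)&(z<30);print("rack",np.median(P[r][:,2]),rect(P[r]))
k2=(abs(L[...,0])<45)&(abs(L[...,1])<8)&(abs(L[...,2]+10.9)<1.5);print("top",np.median(P[k2][:,2]),rect(P[k2]),"tool",np.percentile(L[k2][:,0],[.5,99.5]).round(1))
print(s["position"]);plan([522.4,143,43],Rrack(-7.5),ms=30)
E
```

```text
rack 27.880000292877156 (array([530. , 193.3]), array([169.8,  91.1]), 82.4)
top 72.31901798576145 (array([523. , 141.5]), array([16. , 61.5]), 84.1) tool [-31.   29.6]
[521.87195041 141.23261535  60.24888885]
n 1 dist [ -0.8   0.9 -18.7] rot [-0.07  0.06  0.02]
[0.09 0.08 1.87] 
turn each [-0.07  0.06  0.02]
```

Emit:
send_rows:
  targets:
    - {"gripper": 1,"x": 0.03,"y": 0.08,"z": 0.5,"ax": 0,"ay": 0,"az": 0}
    - {"gripper": 1,"x": 0,"y": 0,"z": 0.4,"ax": 0,"ay": 0,"az": 0}
    - {"gripper": 1,"x": 0,"y": 0,"z": 0.4,"ax": 0,"ay": 0,"az": 0}
    - {"gripper": 1,"x": 0,"y": 0,"z": 0,"ax": 0,"ay": 0,"az": 0}
    - {"gripper": 1,"x": 0,"y": 0,"z": 0,"ax": 0,"ay": 0,"az": 0}

```text
clock: 10.0
position: [522.6, 143.6, 48.0]
ee_rot: [0.065, 0.998, -0.001, 0.0]
contact_force: [-0.1, -0.4, -0.1]
gripper_width: 9.8
grasp_force: 60.4
```

No contact force, and it's about 6 mm into the slot. I'll lower the rest of the way and release.

Emit:
send_rows:
  targets:
    - {"gripper": 1,"x": 0,"y": 0,"z": 0.4,"ax": 0,"ay": 0,"az": 0}
    - {"gripper": 1,"x": 0,"y": 0,"z": 0.3,"ax": 0,"ay": 0,"az": 0}
    - {"gripper": 1,"x": 0,"y": 0,"z": 0,"ax": 0,"ay": 0,"az": 0}
    - {"gripper": 1,"x": 0,"y": 0,"z": 0,"ax": 0,"ay": 0,"az": 0}

```text
clock: 10.33
position: [522.4, 143.4, 40.6]
ee_rot: [0.065, 0.998, -0.001, -0.0]
contact_force: [-0.2, -0.2, -0.3]
gripper_width: 10.4
grasp_force: 60.4
```

Emit:
send_rows:
  targets:
    - {"gripper": 0.3,"x": 0,"y": 0,"z": 0,"ax": 0,"ay": 0,"az": 0}
    - {"gripper": 0.3,"x": 0,"y": 0,"z": 0,"ax": 0,"ay": 0,"az": 0}
    - {"gripper": 0.3,"x": 0,"y": 0,"z": 0,"ax": 0,"ay": 0,"az": 0}
    - {"gripper": 0.3,"x": 0,"y": 0,"z": -1.5,"ax": 0,"ay": 0,"az": 0}
    - {"gripper": 0.3,"x": 0,"y": 0,"z": -2.5,"ax": 0,"ay": 0,"az": 0}

```text
clock: 10.75
position: [520.8, 142.6, 79.0]
ee_rot: [0.065, 0.998, -0.002, -0.003]
contact_force: [1.1, 0.1, -0.1]
gripper_width: 29.8
grasp_force: 0.0
```

Emit:
send_rows:
  targets:
    - {"gripper": 0.3,"x": 0,"y": 0,"z": -2.5,"ax": 0,"ay": 5,"az": 0}
    - {"gripper": 0.3,"x": 0,"y": 0,"z": 0,"ax": 0,"ay": 5,"az": 0}
    - {"gripper": 0.3,"x": 0,"y": 0,"z": 0,"ax": 0,"ay": 5,"az": 0}
    - {"gripper": 0.3,"x": 0,"y": 0,"z": 0,"ax": 0,"ay": 0,"az": 0}
    - {"gripper": 0.3,"x": 0,"y": 0,"z": 0,"ax": 0,"ay": 0,"az": 0}

```text
clock: 11.17
position: [523.2, 143.3, 105.2]
ee_rot: [0.065, 0.989, 0.008, -0.13]
contact_force: [-0.0, -0.1, -0.9]
gripper_width: 29.9
grasp_force: 0.0
```

```bash
python3 - <<'E'
from h import *
s=arm.read_state();print(s["position"],s["clock"],s["joints"].round(2),s["gripper_width"])
p,d=arm.get_image("wrist");P=cloud("wrist",d);z=P[...,2]
near=(abs(P[...,0]-525)<40)&(abs(P[...,1]-144)<20)
t=near&(z>45)&(z<56);T=P[t];print("zmed",np.median(T[:,2]),t.sum(),rect(T))
plan([523,143,38],Rrack(-7.6,15),ms=30)
E
```

```text
[523.18796782 143.27745001 105.19331066] 11.1667 [ 0.48  0.49 -0.13 -0.16 -1.17 -2.1 ] 29.94400878340907
zmed 50.439178983599405 2766 (array([520.8, 142.5]), array([12.2, 59.7]), 82.5)
n 3 dist [  0.8  -0.2 -67.3] rot [-0.13  0.02  0.07]
[-0.6   0.    2.16] [-0.6  -0.    2.16] [-0.61 -0.    2.16] 
turn each [-0.04  0.01  0.02]
```

Emit:
send_rows:
  targets:
    - {"gripper": 0.3,"x": -0.45,"y": -0.1,"z": 2.0,"ax": 0,"ay": 0,"az": 0}
    - {"gripper": 0.3,"x": -0.45,"y": 0,"z": 2.0,"ax": 0,"ay": 0,"az": 0}
    - {"gripper": 0.3,"x": -0.4,"y": 0,"z": 1.6,"ax": 0,"ay": 0,"az": 0}
    - {"gripper": 0.3,"x": -0.19,"y": 0,"z": 0.83,"ax": 0,"ay": 0,"az": 0}
    - {"gripper": 0.3,"x": 0,"y": 0,"z": 0,"ax": 0,"ay": 0,"az": 0}

```text
clock: 11.63
position: [518.0, 142.3, 38.3]
ee_rot: [0.064, 0.989, 0.007, -0.132]
contact_force: [-0.4, 0.7, -0.1]
gripper_width: 30.0
grasp_force: 0.0
```

Emit:
send_rows:
  targets:
    - {"gripper": 0.3,"x": 0,"y": 0,"z": 0,"ax": 0,"ay": 0,"az": 0}
    - {"gripper": 0.3,"x": 0,"y": 0,"z": 0,"ax": 0,"ay": 0,"az": 0}
    - {"gripper": 0.3,"x": 0,"y": 0,"z": 0,"ax": 0,"ay": 0,"az": 0}

```text
clock: 11.88
position: [520.9, 143.2, 41.2]
ee_rot: [0.064, 0.99, 0.008, -0.129]
contact_force: [-0.2, 0.5, -0.0]
gripper_width: 30.2
grasp_force: 0.0
```

```bash
python3 - <<'E'
from h import *
s=arm.read_state();print(s["position"],s["clock"],s["contact_force"])
plan([520.8,142.5,39.5],Rrack(-7.6,15),ms=30)
E
```

```text
[520.92839183 143.21437769  41.15127766] 11.8833 [-0.2499854   0.46416132 -0.01956254]
n 1 dist [-0.1 -0.7 -1.7] rot [-0.04  0.15  0.16]
[-0.04 -0.07  0.16] 
turn each [-0.04  0.15  0.16]
```

Emit:
send_rows:
  targets:
    - {"gripper": 0.3,"x": -0.04,"y": -0.07,"z": 0.16,"ax": 0,"ay": 0.1,"az": 0.1}
    - {"gripper": 0.3,"x": 0,"y": 0,"z": 0,"ax": 0,"ay": 0,"az": 0}
    - {"gripper": 1,"x": 0,"y": 0,"z": 0,"ax": 0,"ay": 0,"az": 0}
    - {"gripper": 1,"x": 0,"y": 0,"z": 0,"ax": 0,"ay": 0,"az": 0}
    - {"gripper": 1,"x": 0,"y": 0,"z": 0,"ax": 0,"ay": 0,"az": 0}

```text
clock: 12.3
position: [520.5, 142.2, 38.7]
ee_rot: [0.065, 0.989, 0.008, -0.131]
contact_force: [-0.2, -0.3, 2.1]
gripper_width: 10.2
grasp_force: 61.9
```

Emit:
send_rows:
  targets:
    - {"gripper": 1,"x": 0,"y": 0,"z": 0,"ax": 0,"ay": 0,"az": 0}
    - {"gripper": 1,"x": 0,"y": 0,"z": 0,"ax": 0,"ay": 0,"az": 0}
    - {"gripper": 1,"x": 0,"y": 0,"z": 0,"ax": 0,"ay": 0,"az": 0}
    - {"gripper": 1,"x": 0,"y": 0,"z": 0,"ax": 0,"ay": 0,"az": 0}

```text
clock: 12.63
position: [520.5, 142.2, 38.7]
ee_rot: [0.065, 0.989, 0.008, -0.131]
contact_force: [0.5, -0.1, 3.7]
gripper_width: 10.0
grasp_force: 62.0
```

Emit:
send_rows:
  targets:
    - {"gripper": 1,"x": 0.13,"y": 0,"z": -0.48,"ax": 0,"ay": 0,"az": 0}
    - {"gripper": 1,"x": 0.26,"y": 0,"z": -0.97,"ax": 0,"ay": 0,"az": 0}
    - {"gripper": 1,"x": 0.39,"y": 0,"z": -1.45,"ax": 0,"ay": 0,"az": 0}
    - {"gripper": 1,"x": 0.65,"y": 0,"z": -2.4,"ax": 0,"ay": 0,"az": 0}
    - {"gripper": 1,"x": 0.65,"y": 0,"z": -2.4,"ax": 0,"ay": 0,"az": 0}

```text
clock: 13.05
position: [519.3, 141.9, 118.5]
ee_rot: [0.066, 0.989, 0.007, -0.132]
contact_force: [1.3, -0.2, -0.4]
gripper_width: 10.1
grasp_force: 61.4
```

Emit:
send_rows:
  targets:
    - {"gripper": 1,"x": 0.65,"y": 0,"z": -2.4,"ax": 0,"ay": 0,"az": 0}
    - {"gripper": 1,"x": 0.65,"y": 0,"z": -2.4,"ax": 0,"ay": 0,"az": 0}
    - {"gripper": 1,"x": 0,"y": 0,"z": 0,"ax": 0,"ay": 0,"az": 0}
    - {"gripper": 1,"x": 0,"y": 0,"z": 0,"ax": 0,"ay": 0,"az": 0}
    - {"gripper": 1,"x": 0,"y": 0,"z": 0,"ax": 0,"ay": 0,"az": 0}

```text
clock: 13.47
position: [519.4, 142.3, 167.5]
ee_rot: [0.066, 0.989, 0.008, -0.132]
contact_force: [-0.7, 0.3, -1.8]
gripper_width: 10.0
grasp_force: 61.5
```

```bash
cat >> h.py <<'E'
def held():
    "insert pose in tool, tool pitched 15 deg on it: rotate to insert frame"
    s=arm.read_state();p,d=arm.get_image("wrist");P=cloud("wrist",d);R=Ro.from_quat(s["ee_rot"])
    L=(P-s["position"])@R.as_matrix();I=Ro.from_euler("y",-15,degrees=True).apply(np.nan_to_num(L,nan=999).reshape(-1,3)).reshape(L.shape)
    best=None
    k=(abs(I[...,1])<5)&(I[...,0]<29)&(I[...,0]>-26)&(I[...,2]>-22)&(I[...,2]<0)&((I[...,0]>14)|(I[...,0]<-14))
    l=I[k];co=np.polyfit(l[:,0],l[:,2],1)
    for _ in range(5):
        r=l[:,2]-np.polyval(co,l[:,0]);g=abs(r-np.median(r))<2;co=np.polyfit(l[g,0],l[g,2],1)
    print("top fit slope deg",np.degrees(np.arctan(co[0])).round(2),"z",co[1].round(2),g.sum())
    t=(abs(I[...,1])<9)&(abs(I[...,0])<40)&(abs(I[...,2]-np.polyval(co,I[...,0]))<1.5)
    print("top",rect(I[t]),np.percentile(I[t][:,0],[.5,99.5]).round(1),np.percentile(I[t][:,1],[1,99]).round(1))
    e=(abs(I[...,1])<8)&(I[...,0]>24)&(I[...,0]<36)&(I[...,2]>-3)&(I[...,2]<32);q=I[e]
    print("end",np.polyfit(q[:,2],q[:,0],1).round(3),np.percentile(q[:,1],[1,99]).round(1),"zmax",np.percentile(q[:,2],99).round(1));return p,I
E
python3 - <<'E'
from h import *
s=arm.read_state();print(s["position"],s["clock"],s["contact_force"],s["gripper_width"],s["joints"].round(2))
p,I=held();cv2.imwrite("pics/w7.png",p[:,:,::-1]);np.save("pics/I7.npy",I)
E
```

```text
[519.36256153 142.25032173 167.48900764] 13.4667 [-0.6664123   0.28532348 -1.77887824] 10.048791777584425 [ 0.48  0.42 -0.07 -0.16 -1.3  -2.12]
top fit slope deg 29.37 z -12.51 951
top (array([ 4.3, -0.8]), array([53.2, 17.9]), 4.8) [-21.3  30. ] [-5.7  5.9]
end [ 0.161 26.525] [-5.5  5.9] zmax 13.9
```

```bash
sed -i 's/"y",-15,degrees/"y",15,degrees/' h.py; python3 - <<'E'
from h import *
held()
Rt=Rjaw(-11.7,15)
print("held tcp at h:");plan(CJ+BJ[:,2]*80,Rt,ms=28)
E
```

```text
top fit slope deg 0.14 z -11.33 2191
top (array([-1.3,  0.9]), array([17.7, 60.4]), 85.3) [-30.9  28.2] [-5.6  6. ]
end [-1.0000e-03  2.8382e+01] [-5.2  5.9] zmax 26.1
held tcp at h:
n 11 dist [ -20.3 -302.8   -7.3] rot [ -0.17 -30.21   4.17]
[-0.19 -2.75  0.02] [-0.21 -2.75  0.03] [-0.23 -2.75  0.04] [-0.24 -2.75  0.05] [-0.26 -2.75  0.06] [-0.27 -2.75  0.08] [-0.29 -2.74  0.09] [-0.3  -2.74  0.1 ] [-0.31 -2.74  0.12] [-0.33 -2.74  0.13] [-0.34 -2.74  0.15] 
turn each [-0.02 -2.75  0.38]
```

Emit:
send_rows:
  targets:
    - {"gripper": 1,"x": -0.19,"y": -2.75,"z": 0.02,"ax": -0.02,"ay": -2.75,"az": 0.38}
    - {"gripper": 1,"x": -0.21,"y": -2.75,"z": 0.03,"ax": -0.02,"ay": -2.75,"az": 0.38}
    - {"gripper": 1,"x": -0.23,"y": -2.75,"z": 0.04,"ax": -0.02,"ay": -2.75,"az": 0.38}
    - {"gripper": 1,"x": -0.24,"y": -2.75,"z": 0.05,"ax": -0.02,"ay": -2.75,"az": 0.38}
    - {"gripper": 1,"x": -0.26,"y": -2.75,"z": 0.06,"ax": -0.02,"ay": -2.75,"az": 0.38}

```text
clock: 13.98
position: [510.0, 3.4, 163.3]
ee_rot: [0.082, 0.997, -0.002, -0.012]
contact_force: [0.2, 0.1, -1.2]
gripper_width: 10.0
grasp_force: 61.5
```

Emit:
send_rows:
  targets:
    - {"gripper": 1,"x": -0.27,"y": -2.75,"z": 0.08,"ax": -0.02,"ay": -2.75,"az": 0.38}
    - {"gripper": 1,"x": -0.29,"y": -2.74,"z": 0.09,"ax": -0.02,"ay": -2.75,"az": 0.38}
    - {"gripper": 1,"x": -0.3,"y": -2.74,"z": 0.1,"ax": -0.02,"ay": -2.75,"az": 0.38}
    - {"gripper": 1,"x": -0.31,"y": -2.74,"z": 0.12,"ax": -0.02,"ay": -2.75,"az": 0.38}
    - {"gripper": 1,"x": -0.33,"y": -2.74,"z": 0.13,"ax": -0.02,"ay": -2.75,"az": 0.38}

```text
clock: 14.4
position: [500.6, -134.2, 159.9]
ee_rot: [0.098, 0.989, -0.011, 0.108]
contact_force: [0.1, 0.2, -0.3]
gripper_width: 10.2
grasp_force: 61.5
```

Emit:
send_rows:
  targets:
    - {"gripper": 1,"x": -0.34,"y": -2.74,"z": 0.15,"ax": -0.02,"ay": -2.75,"az": 0.38}
    - {"gripper": 1,"x": 0,"y": 0,"z": 0,"ax": 0,"ay": 0,"az": 0}
    - {"gripper": 1,"x": 0,"y": 0,"z": 0,"ax": 0,"ay": 0,"az": 0}
    - {"gripper": 1,"x": 0,"y": 0,"z": 0,"ax": 0,"ay": 0,"az": 0}

```text
clock: 14.73
position: [499.8, -160.6, 159.6]
ee_rot: [0.101, 0.986, -0.012, 0.131]
contact_force: [-1.0, -0.7, -1.2]
gripper_width: 10.2
grasp_force: 61.5
```

```bash
cat >> h.py <<'E'
RT=Rjaw(-11.7,15)
def plant(dj): # tool shift (cm) for a shift dj (mm) in jaw axes, at present attitude; and attitude error
    s=arm.read_state();R=Ro.from_quat(s["ee_rot"]);print("TCP jaw",(BJ.T@(s["position"]-CJ)).round(2),"F jaw",(BJ.T@s["contact_force"]).round(1),"roterr",(R.inv()*Ro.from_matrix(RT)).as_rotvec(degrees=True).round(2),"j5",s["joints"][4].round(2),"t",round(s["clock"],2))
    print("shift",(R.inv().apply(BJ@np.array(dj))/10).round(2))
E
python3 - <<'E'
from h import *
s=arm.read_state();t=BJ.T@(s["position"]-CJ);plant(np.array([-1.3,-.2,36])-t)
_,I=held()
p,d=arm.get_image("wrist");P=cloud("wrist",d);J=(P-CJ)@BJ
f=(abs(J[...,2])<3)&(abs(J[...,0])<50)&(abs(J[...,1])<45)&(abs(J[...,1])>15);print("plane off",J[f][:,2].mean())
g=cv2.cvtColor(p,cv2.COLOR_RGB2GRAY).astype(int);cv2.imwrite("pics/w8.png",p[:,:,::-1])
m=arm.camera_model("wrist");K=np.array([[m["fx"],0,m["cx"]],[0,m["fy"],m["cy"]],[0,0,1]]);T=np.linalg.inv(m["cam_to_world"])
def prof(A):
    X=CJ+np.array(A,float)@BJ.T;u=cv2.projectPoints(X@T[:3,:3].T+T[:3,3],np.zeros(3),np.zeros(3),K,m["distortion"])[0].astype(np.float32)
    return cv2.remap(g.astype(np.float32),u[...,0],u[...,1],cv2.INTER_LINEAR).ravel().round().astype(int).tolist()
yy=np.arange(-12,12.1,.5)
for x in(-27,-23,-19):print(x,prof([(x,y,0) for y in yy]))
print("x",prof([(x,-1,0) for x in np.arange(-38,-27,.5)]))
E
```

```text
TCP jaw [ 0.9   0.36 79.83] F jaw [-1.3 -0.9 -0.7] roterr [ 0.11  0.1  -0.04] j5 -0.58 t 14.73
shift [-0.91 -0.06  4.29]
top fit slope deg 0.07 z -12.25 2122
top (array([-2.1,  0.1]), array([18., 60.]), 89.7) [-31.6  27.5] [-5.5  6.3]
end [-1.0000e-03  2.7744e+01] [-4.8  6.2] zmax 24.1
plane off 0.07991009049993585
-27 [128, 127, 128, 128, 131, 128, 127, 121, 106, 87, 68, 62, 85, 120, 131, 129, 128, 128, 127, 128, 130, 133, 132, 133, 134, 133, 131, 132, 134, 132, 130, 134, 133, 130, 128, 129, 130, 120, 98, 79, 96, 113, 123, 129, 131, 131, 130, 128, 128]
-23 [129, 132, 128, 130, 129, 129, 126, 120, 106, 86, 66, 57, 84, 114, 113, 110, 109, 107, 104, 102, 105, 107, 110, 109, 106, 109, 111, 110, 110, 108, 106, 109, 106, 108, 107, 106, 104, 97, 82, 72, 86, 110, 118, 125, 130, 132, 132, 130, 128]
-19 [132, 131, 129, 131, 127, 128, 127, 122, 105, 78, 52, 40, 37, 36, 34, 37, 39, 38, 35, 37, 41, 39, 35, 38, 39, 39, 39, 38, 37, 36, 36, 34, 38, 36, 37, 37, 36, 38, 39, 36, 38, 41, 38, 55, 86, 117, 131, 129, 129]
x [130, 129, 131, 130, 128, 130, 132, 130, 128, 129, 133, 131, 122, 114, 116, 126, 134, 132, 130, 134, 132, 131]
```

Emit:
send_rows:
  targets:
    - {"gripper": 1,"x": -0.21,"y": -0.04,"z": 1.43,"ax": 0.1,"ay": 0.1,"az": 0}
    - {"gripper": 1,"x": -0.34,"y": 0,"z": 1.43,"ax": 0,"ay": 0,"az": 0}
    - {"gripper": 1,"x": -0.33,"y": 0,"z": 1.43,"ax": 0,"ay": 0,"az": 0}
    - {"gripper": 1,"x": 0,"y": 0,"z": 0,"ax": 0,"ay": 0,"az": 0}
    - {"gripper": 1,"x": 0,"y": 0,"z": 0,"ax": 0,"ay": 0,"az": 0}

```text
clock: 15.25
position: [519.2, -164.2, 120.3]
ee_rot: [0.101, 0.986, -0.013, 0.129]
contact_force: [-0.9, 0.6, -0.4]
gripper_width: 9.7
grasp_force: 61.5
```

Emit:
send_rows:
  targets:
    - {"gripper": 1,"x": 0,"y": 0,"z": 0,"ax": 0,"ay": 0,"az": 0}
    - {"gripper": 1,"x": 0,"y": 0,"z": 0,"ax": 0,"ay": 0,"az": 0}

```text
clock: 15.42
position: [519.5, -164.5, 121.9]
ee_rot: [0.101, 0.986, -0.013, 0.131]
contact_force: [0.2, -0.4, -0.7]
gripper_width: 9.8
grasp_force: 61.5
```

```bash
cat >> h.py <<'E'
def near():
    p,d=arm.get_image("wrist");P=cloud("wrist",d);J=(P-CJ)@BJ;m=arm.camera_model("wrist")
    f=(abs(J[...,2])<3)&(abs(J[...,0])<50)&(abs(J[...,1])<45)&(abs(J[...,1])>15);print("plane off",J[f][:,2].mean().round(2))
    e=(J[...,2]>4)&(J[...,2]<38)&(J[...,0]<-24)&(J[...,0]>-36)&(abs(J[...,1])<9);q=J[e];print("end x",np.percentile(q[:,0],[5,50,95]).round(1),"y",np.percentile(q[:,1],[1,50,99]).round(1),"h",np.percentile(q[:,2],[1,99]).round(1))
    g=cv2.cvtColor(p,cv2.COLOR_RGB2GRAY).astype(np.float32);K=np.array([[m["fx"],0,m["cx"]],[0,m["fy"],m["cy"]],[0,0,1]]);T=np.linalg.inv(m["cam_to_world"])
    def prof(A):
        X=CJ+np.array(A,float)@BJ.T;u=cv2.projectPoints(X@T[:3,:3].T+T[:3,3],np.zeros(3),np.zeros(3),K,m["distortion"])[0].astype(np.float32)
        return cv2.remap(g,u[...,0],u[...,1],cv2.INTER_LINEAR).ravel().round().astype(int).tolist()
    for x in(-28,-25):print(x,prof([(x,y,0) for y in np.arange(-12,12.1,.5)]))
    print("x",prof([(x,-1,0) for x in np.arange(-38,-24,.5)]));return p
E
python3 - <<'E'
from h import *
s=arm.read_state();t=BJ.T@(s["position"]-CJ);plant(np.array([-1.6,0,20])-t)
cv2.imwrite("pics/w9.png",near()[:,:,::-1]);held()
E
```

```text
TCP jaw [-0.49  0.53 37.11] F jaw [-0.1 -0.3 -0.7] roterr [0.06 0.16 0.01] j5 -0.48 t 15.42
shift [-0.33 -0.05  1.68]
plane off 0.12
end x [-28.7 -28.6 -28.5] y [-4.9  0.7  6.2] h [12.9 36.4]
-28 [123, 125, 128, 123, 122, 121, 117, 105, 86, 63, 46, 64, 100, 119, 115, 106, 99, 95, 97, 99, 98, 96, 100, 100, 99, 99, 101, 100, 99, 100, 99, 100, 99, 104, 97, 101, 92, 76, 71, 95, 112, 120, 125, 122, 132, 125, 127, 124, 123]
-25 [126, 126, 126, 124, 124, 123, 118, 106, 88, 64, 43, 32, 38, 37, 36, 36, 36, 35, 34, 37, 36, 36, 39, 36, 35, 37, 37, 38, 38, 36, 35, 39, 37, 35, 36, 38, 36, 36, 47, 73, 103, 120, 126, 126, 130, 126, 125, 124, 124]
x [126, 127, 127, 123, 126, 124, 128, 128, 127, 126, 125, 123, 113, 108, 121, 128, 126, 130, 130, 128, 100, 55, 37, 36, 35, 34, 39, 43]
top fit slope deg 0.0 z -12.26 2177
top (array([-1.7,  0.2]), array([17.8, 60.1]), 88.7) [-31.1  28.1] [-5.9  5.7]
end [-0.   28.21] [-5.4  5.6] zmax 23.6
```

Emit:
send_rows:
  targets:
    - {"gripper": 1,"x": 0.16,"y": -0.06,"z": 0.04,"ax": 0,"ay": 0,"az": 0}
    - {"gripper": 1,"x": -0.13,"y": 0,"z": 0.48,"ax": 0,"ay": 0,"az": 0}
    - {"gripper": 1,"x": 0,"y": 0,"z": 0,"ax": 0,"ay": 0,"az": 0}
    - {"gripper": 1,"x": 0,"y": 0,"z": 0,"ax": 0,"ay": 0,"az": 0}
    - {"gripper": 1,"x": 0,"y": 0,"z": 0,"ax": 0,"ay": 0,"az": 0}

```text
clock: 15.93
position: [520.0, -165.7, 115.8]
ee_rot: [0.101, 0.986, -0.013, 0.13]
contact_force: [0.3, -0.1, 0.3]
gripper_width: 9.9
grasp_force: 61.5
```

```bash
python3 - <<'E'
from h import *
plant([0,0,-8]);near()
E
```

```text
TCP jaw [-2.96 -0.57 31.43] F jaw [ 0.4 -0.1  0.1] roterr [ 0.03  0.06 -0.03] j5 -0.47 t 15.93
shift [-0.21 -0.    0.77]
plane off 0.09
end x [-31.1 -31.  -30.9] y [-5.9 -0.2  5.1] h [ 8.  37.8]
-28 [124, 124, 126, 123, 126, 123, 121, 110, 90, 67, 45, 35, 35, 39, 33, 33, 38, 38, 37, 37, 37, 38, 35, 37, 34, 33, 33, 34, 33, 37, 35, 35, 37, 36, 34, 36, 40, 44, 58, 86, 110, 117, 122, 125, 125, 125, 124, 123, 125]
-25 [125, 126, 125, 125, 120, 120, 116, 108, 103, 114, 122, 124, 122, 125, 129, 128, 127, 128, 127, 127, 130, 126, 127, 122, 125, 124, 123, 125, 127, 129, 128, 129, 129, 128, 125, 124, 117, 104, 81, 84, 109, 118, 123, 126, 125, 130, 125, 123, 122]
x [124, 125, 123, 125, 125, 125, 125, 123, 123, 126, 123, 124, 117, 103, 98, 68, 42, 37, 38, 37, 35, 39, 61, 91, 116, 125, 127, 125]
```

Emit:
send_rows:
  targets:
    - {"gripper": 1,"x": -0.07,"y": 0.03,"z": -0.02,"ax": 0,"ay": 0,"az": 0}
    - {"gripper": 1,"x": -0.08,"y": 0,"z": 0.29,"ax": 0,"ay": 0,"az": 0}
    - {"gripper": 1,"x": -0.08,"y": 0,"z": 0.29,"ax": 0,"ay": 0,"az": 0}
    - {"gripper": 1,"x": 0,"y": 0,"z": 0,"ax": 0,"ay": 0,"az": 0}
    - {"gripper": 1,"x": 0,"y": 0,"z": 0,"ax": 0,"ay": 0,"az": 0}

```text
clock: 16.4
position: [523.6, -166.2, 110.7]
ee_rot: [0.101, 0.986, -0.013, 0.13]
contact_force: [0.1, 0.4, -0.7]
gripper_width: 10.1
grasp_force: 61.5
```

```bash
python3 - <<'E'
from h import *
plant([0,0,-8]);near()
E
```

```text
TCP jaw [-2.37 -0.26 25.24] F jaw [-0.3  0.4 -0.6] roterr [ 0.02  0.03 -0.03] j5 -0.46 t 16.4
shift [-0.21 -0.    0.77]
plane off 0.16
end x [-30.5 -28.7 -24.6] y [-5.9  0.   5.6] h [ 8. 38.]
-28 [126, 126, 122, 122, 121, 123, 119, 106, 89, 69, 41, 37, 34, 38, 32, 32, 36, 37, 34, 36, 29, 37, 40, 38, 37, 36, 33, 35, 34, 34, 33, 30, 35, 35, 34, 37, 40, 47, 52, 77, 109, 117, 123, 127, 125, 126, 123, 122, 123]
-25 [126, 122, 126, 125, 122, 124, 122, 108, 93, 98, 112, 119, 123, 128, 126, 124, 124, 129, 126, 129, 126, 124, 127, 123, 124, 124, 120, 126, 126, 127, 127, 128, 128, 124, 124, 125, 118, 106, 85, 85, 111, 120, 123, 124, 127, 123, 123, 120, 122]
x [125, 123, 126, 125, 124, 126, 126, 125, 123, 123, 123, 124, 117, 104, 103, 85, 46, 34, 34, 34, 40, 35, 55, 87, 113, 123, 127, 124]
```

Emit:
send_rows:
  targets:
    - {"gripper": 1,"x": -0.1,"y": 0,"z": 0.39,"ax": 0,"ay": 0,"az": 0}
    - {"gripper": 1,"x": -0.1,"y": 0,"z": 0.39,"ax": 0,"ay": 0,"az": 0}
    - {"gripper": 1,"x": 0,"y": 0,"z": 0,"ax": 0,"ay": 0,"az": 0}
    - {"gripper": 1,"x": 0,"y": 0,"z": 0,"ax": 0,"ay": 0,"az": 0}

```text
clock: 16.78
position: [527.5, -167.0, 103.6]
ee_rot: [0.101, 0.986, -0.013, 0.13]
contact_force: [0.5, -0.1, -0.6]
gripper_width: 10.2
grasp_force: 61.5
```

```bash
python3 - <<'E'
from h import *
plant([0,0,-8])
E
```

```text
TCP jaw [-2.47 -0.25 17.14] F jaw [ 0.2 -0.  -0.8] roterr [ 0.02  0.03 -0.03] j5 -0.44 t 16.78
shift [-0.21 -0.    0.77]
```

Still no contact and it's 10 mm in. I'll lower another 8 mm, then 3 mm.

Emit:
send_rows:
  targets:
    - {"gripper": 1,"x": -0.1,"y": 0,"z": 0.39,"ax": 0,"ay": 0,"az": 0}
    - {"gripper": 1,"x": -0.1,"y": 0,"z": 0.39,"ax": 0,"ay": 0,"az": 0}
    - {"gripper": 1,"x": 0,"y": 0,"z": 0,"ax": 0,"ay": 0,"az": 0}
    - {"gripper": 1,"x": 0,"y": 0,"z": 0,"ax": 0,"ay": 0,"az": 0}

```text
clock: 17.12
position: [531.4, -167.8, 96.7]
ee_rot: [0.101, 0.986, -0.013, 0.13]
contact_force: [0.1, -0.4, -1.6]
gripper_width: 10.3
grasp_force: 61.5
```

Emit:
send_rows:
  targets:
    - {"gripper": 1,"x": -0.04,"y": 0,"z": 0.15,"ax": 0,"ay": 0,"az": 0}
    - {"gripper": 1,"x": -0.03,"y": 0,"z": 0.1,"ax": 0,"ay": 0,"az": 0}
    - {"gripper": 1,"x": 0,"y": 0,"z": 0,"ax": 0,"ay": 0,"az": 0}
    - {"gripper": 1,"x": 0,"y": 0,"z": 0,"ax": 0,"ay": 0,"az": 0}

```text
clock: 17.45
position: [532.8, -168.0, 94.8]
ee_rot: [0.101, 0.986, -0.013, 0.131]
contact_force: [-0.3, -0.1, -0.7]
gripper_width: 10.3
grasp_force: 61.5
```

```bash
python3 - <<'E'
from h import *
plant([0,0,-2]);held()
E
```

```text
TCP jaw [-2.2  -0.21  6.83] F jaw [-0.5 -0.1 -0.5] roterr [ 0.03  0.08 -0.03] j5 -0.42 t 17.45
shift [-0.05 -0.    0.19]
top fit slope deg 0.03 z -12.32 2126
top (array([-1.7,  0.5]), array([17.8, 60.1]), 88.0) [-31.1  28. ] [-5.8  5.8]
end [-0.263 33.343] [-7.9  7.9] zmax 29.5
```

Emit:
send_rows:
  targets:
    - {"gripper": 1,"x": -0.04,"y": 0,"z": 0.14,"ax": 0,"ay": 0,"az": 0}
    - {"gripper": 1,"x": -0.03,"y": 0,"z": 0.1,"ax": 0,"ay": 0,"az": 0}
    - {"gripper": 1,"x": 0,"y": 0,"z": 0,"ax": 0,"ay": 0,"az": 0}
    - {"gripper": 1,"x": 0,"y": 0,"z": 0,"ax": 0,"ay": 0,"az": 0}

```text
clock: 17.83
position: [534.0, -168.3, 92.6]
ee_rot: [0.101, 0.986, -0.013, 0.13]
contact_force: [-0.1, 0.3, -0.8]
gripper_width: 10.2
grasp_force: 61.5
```

Emit:
send_rows:
  targets:
    - {"gripper": 0.4,"x": 0,"y": 0,"z": 0,"ax": 0,"ay": 0,"az": 0}
    - {"gripper": 0.4,"x": 0,"y": 0,"z": 0,"ax": 0,"ay": 0,"az": 0}
    - {"gripper": 0.4,"x": 0,"y": 0,"z": 0,"ax": 0,"ay": 0,"az": 0}
    - {"gripper": 0.4,"x": 0.13,"y": 0,"z": -0.48,"ax": 0,"ay": 0,"az": 0}
    - {"gripper": 0.4,"x": 0.26,"y": 0,"z": -0.97,"ax": 0,"ay": 0,"az": 0}

```text
clock: 18.25
position: [526.1, -166.7, 105.2]
ee_rot: [0.101, 0.986, -0.013, 0.129]
contact_force: [-0.2, 0.1, -0.7]
gripper_width: 25.5
grasp_force: 0.0
```

Emit:
send_rows:
  targets:
    - {"gripper": 0.4,"x": 0.5,"y": 0,"z": -2,"ax": 0,"ay": 0,"az": 0}
    - {"gripper": 0.4,"x": 0.5,"y": 0,"z": -2,"ax": 0,"ay": 0,"az": 0}
    - {"gripper": 0.4,"x": 0,"y": 0,"z": 0,"ax": 0,"ay": 0,"az": 0}
    - {"gripper": 0.4,"x": 0,"y": 0,"z": 0,"ax": 0,"ay": 0,"az": 0}
    - {"gripper": 0.4,"x": 0,"y": 0,"z": 0,"ax": 0,"ay": 0,"az": 0}

```text
clock: 18.67
position: [506.9, -162.6, 142.0]
ee_rot: [0.101, 0.986, -0.013, 0.131]
contact_force: [0.1, 0.1, 0.2]
gripper_width: 25.8
grasp_force: 0.0
```

```bash
cat >> h.py <<'E'
def seat():
    p,d=arm.get_image("wrist");P=cloud("wrist",d);J=(P-CJ)@BJ
    f=(abs(J[...,2])<3)&(abs(J[...,0])<50)&(abs(J[...,1])<45)&(abs(J[...,1])>15);o=J[f][:,2].mean()
    k=(abs(J[...,0])<34)&(abs(J[...,1])<5)&(J[...,2]>-8)&(J[...,2]<30);l=J[k];print("face",o.round(2),"n",k.sum(),"h pct",np.percentile(l[:,2],[2,10,25,50,75,90,98]).round(1))
    hm=np.percentile(l[:,2],75);t=(abs(J[...,0])<40)&(abs(J[...,1])<9)&(abs(J[...,2]-hm)<1.5);print("top",rect(J[t]));c=np.polyfit(J[t][:,0],J[t][:,2],1);print("slope deg",np.degrees(c[0]).round(2),"h0",c[1].round(2),"rel face",(c[1]-o).round(2));return p
E
python3 - <<'E'
from h import *
plant([0,0,-2]);cv2.imwrite("pics/w10.png",seat()[:,:,::-1])
E
```

```text
TCP jaw [-1.51 -0.2  60.94] F jaw [0.2 0.2 0.1] roterr [ 0.05  0.12 -0.03] j5 -0.53 t 18.67
shift [-0.05 -0.    0.19]
face -0.37 n 2590 h pct [-0.9  7.9  8.7  9.2  9.7 10.1 10.7]
top (array([-1.5,  0.1]), array([12. , 59.8]), 89.8)
slope deg -0.06 h0 9.33 rel face 9.7
```

It slid in square, with its top standing 9.7 mm proud, and it's resting on the lift plate. Now I'll shut the fingers and press with the low fingertip edge over the insert's centre.

Emit:
send_rows:
  targets:
    - {"gripper": 1,"x": -0.05,"y": 0.02,"z": 1.54,"ax": 0,"ay": 0,"az": 0}
    - {"gripper": 1,"x": -0.05,"y": 0,"z": 1.54,"ax": 0,"ay": 0,"az": 0}
    - {"gripper": 1,"x": -0.05,"y": 0,"z": 1.2,"ax": 0,"ay": 0,"az": 0}
    - {"gripper": 1,"x": 0,"y": 0,"z": 0,"ax": 0,"ay": 0,"az": 0}
    - {"gripper": 1,"x": 0,"y": 0,"z": 0,"ax": 0,"ay": 0,"az": 0}

```text
clock: 19.13
position: [518.8, -165.1, 99.4]
ee_rot: [0.101, 0.986, -0.013, 0.129]
contact_force: [0.7, -1.1, 1.0]
gripper_width: -0.4
grasp_force: 0.0
```

Emit:
send_rows:
  targets:
    - {"gripper": 1,"x": 0,"y": 0,"z": 0,"ax": 0,"ay": 0,"az": 0}
    - {"gripper": 1,"x": 0,"y": 0,"z": 0,"ax": 0,"ay": 0,"az": 0}

```text
clock: 19.3
position: [519.7, -165.0, 101.4]
ee_rot: [0.101, 0.986, -0.013, 0.131]
contact_force: [-0.3, 0.0, -0.0]
gripper_width: 0.1
grasp_force: 0.0
```

```bash
python3 - <<'E'
from h import *
s=arm.read_state();t=BJ.T@(s["position"]-CJ);print(s["gripper_width"]);plant(np.array([-12,0,12])-t)
E
```

```text
0.07996595183602134
TCP jaw [-10.54   0.08  19.17] F jaw [-0.3 -0.   0.1] roterr [ 0.04  0.13 -0.02] j5 -0.43 t 19.3
shift [-0.04 -0.01  0.73]
```

Emit:
send_rows:
  targets:
    - {"gripper": 1,"x": -0.04,"y": 0,"z": 0.4,"ax": 0,"ay": 0,"az": 0}
    - {"gripper": 1,"x": -0.04,"y": 0,"z": 0.4,"ax": 0,"ay": 0,"az": 0}
    - {"gripper": 1,"x": -0.05,"y": 0,"z": 0.2,"ax": 0,"ay": 0,"az": 0}
    - {"gripper": 1,"x": -0.05,"y": 0,"z": 0.2,"ax": 0,"ay": 0,"az": 0}
    - {"gripper": 1,"x": 0,"y": 0,"z": 0,"ax": 0,"ay": 0,"az": 0}

```text
clock: 19.72
position: [524.6, -166.1, 90.3]
ee_rot: [0.101, 0.986, -0.013, 0.131]
contact_force: [-2.0, 0.8, 4.3]
gripper_width: -0.2
grasp_force: 2.4
```

```bash
python3 - <<'E'
from h import *
plant([0,0,-2])
E
```

```text
TCP jaw [-11.79   0.02   7.09] F jaw [0.3 0.4 4.8] roterr [ 0.03  0.14 -0.01] j5 -0.4 t 19.72
shift [-0.05 -0.    0.19]
```

Contact at about 5 N and it's moving down. I'll keep pressing until the force climbs.

Emit:
send_rows:
  targets:
    - {"gripper": 1,"x": -0.05,"y": 0,"z": 0.19,"ax": 0,"ay": 0,"az": 0}
    - {"gripper": 1,"x": -0.03,"y": 0,"z": 0.1,"ax": 0,"ay": 0,"az": 0}
    - {"gripper": 1,"x": 0,"y": 0,"z": 0,"ax": 0,"ay": 0,"az": 0}
    - {"gripper": 1,"x": 0,"y": 0,"z": 0,"ax": 0,"ay": 0,"az": 0}

```text
clock: 20.05
position: [525.9, -166.4, 87.9]
ee_rot: [0.101, 0.986, -0.013, 0.131]
contact_force: [-1.8, 0.3, 5.7]
gripper_width: -0.1
grasp_force: 3.0
```

```bash
python3 - <<'E'
from h import *
plant([0,0,-2])
E
```

```text
TCP jaw [-11.77  -0.02   4.3 ] F jaw [ 1.3 -0.1  5.9] roterr [ 0.03  0.15 -0.02] j5 -0.39 t 20.05
shift [-0.05 -0.    0.19]
```

Emit:
send_rows:
  targets:
    - {"gripper": 1,"x": -0.03,"y": 0,"z": 0.12,"ax": 0,"ay": 0,"az": 0}
    - {"gripper": 1,"x": 0,"y": 0,"z": 0,"ax": 0,"ay": 0,"az": 0}
    - {"gripper": 1,"x": 0,"y": 0,"z": 0,"ax": 0,"ay": 0,"az": 0}

```text
clock: 20.3
position: [526.5, -166.5, 86.8]
ee_rot: [0.101, 0.986, -0.013, 0.131]
contact_force: [-3.1, 0.9, 6.5]
gripper_width: 0.2
grasp_force: 3.2
```

Emit:
send_rows:
  targets:
    - {"gripper": 1,"x": -0.03,"y": 0,"z": 0.1,"ax": 0,"ay": 0,"az": 0}
    - {"gripper": 1,"x": 0,"y": 0,"z": 0,"ax": 0,"ay": 0,"az": 0}
    - {"gripper": 1,"x": 0,"y": 0,"z": 0,"ax": 0,"ay": 0,"az": 0}

```text
clock: 20.55
position: [527.0, -166.6, 85.9]
ee_rot: [0.101, 0.986, -0.013, 0.131]
contact_force: [-3.0, 0.7, 5.8]
gripper_width: -0.1
grasp_force: 3.4
```

```bash
python3 - <<'E'
from h import *
plant([0,0,-2])
E
```

```text
TCP jaw [-11.79  -0.     2.1 ] F jaw [0.2 0.1 6.6] roterr [ 0.03  0.14 -0.02] j5 -0.39 t 20.55
shift [-0.05 -0.    0.19]
```

Emit:
send_rows:
  targets:
    - {"gripper": 1,"x": -0.03,"y": 0,"z": 0.1,"ax": 0,"ay": 0,"az": 0}
    - {"gripper": 1,"x": 0,"y": 0,"z": 0,"ax": 0,"ay": 0,"az": 0}
    - {"gripper": 1,"x": 0,"y": 0,"z": 0,"ax": 0,"ay": 0,"az": 0}

```text
clock: 20.8
position: [527.5, -166.7, 85.0]
ee_rot: [0.101, 0.986, -0.013, 0.131]
contact_force: [-3.1, 0.9, 6.5]
gripper_width: -0.2
grasp_force: 3.4
```

Emit:
send_rows:
  targets:
    - {"gripper": 1,"x": -0.03,"y": 0,"z": 0.1,"ax": 0,"ay": 0,"az": 0}
    - {"gripper": 1,"x": 0,"y": 0,"z": 0,"ax": 0,"ay": 0,"az": 0}
    - {"gripper": 1,"x": 0,"y": 0,"z": 0,"ax": 0,"ay": 0,"az": 0}

```text
clock: 21.05
position: [527.7, -166.8, 84.7]
ee_rot: [0.101, 0.986, -0.013, 0.131]
contact_force: [-5.9, 2.9, 12.0]
gripper_width: -0.2
grasp_force: 6.8
```

```bash
python3 - <<'E'
from h import *
plant([0,0,-2])
p,d=arm.get_image("wrist");J=(cloud("wrist",d)-CJ)@BJ
k=(abs(J[...,1])<5)&(J[...,0]<-14)&(J[...,0]>-29)&(abs(J[...,2])<15);print(k.sum(),np.percentile(J[k][:,2],[10,50,90]))
f=(abs(J[...,2])<3)&(abs(J[...,0])<50)&(abs(J[...,1])<45)&(abs(J[...,1])>15);print(J[f][:,2].mean())
E
```

```text
TCP jaw [-11.77  -0.1    0.7 ] F jaw [ 0.5  1.6 13.5] roterr [ 0.02  0.13 -0.02] j5 -0.38 t 21.05
shift [-0.05 -0.    0.19]
822 [-0.65803846  0.39472677 12.79670974]
0.055169969190061466
```

Emit:
send_rows:
  targets:
    - {"gripper": 1,"x": -0.03,"y": 0,"z": 0.1,"ax": 0,"ay": 0,"az": 0}
    - {"gripper": 1,"x": -0.02,"y": 0,"z": 0.08,"ax": 0,"ay": 0,"az": 0}
    - {"gripper": 1,"x": 0,"y": 0,"z": 0,"ax": 0,"ay": 0,"az": 0}
    - {"gripper": 1,"x": 0,"y": 0,"z": 0,"ax": 0,"ay": 0,"az": 0}

```text
clock: 21.43
position: [527.8, -167.1, 84.5]
ee_rot: [0.101, 0.986, -0.013, 0.131]
contact_force: [-13.9, 6.1, 25.2]
gripper_width: 0.3
grasp_force: 14.2
```

Emit:
send_rows:
  targets:
    - {"gripper": 1,"x": 0.07,"y": 0,"z": -0.4,"ax": 0,"ay": 0,"az": 0}
    - {"gripper": 1,"x": 0.2,"y": 0,"z": -1,"ax": 0,"ay": 0,"az": 0}
    - {"gripper": 1,"x": 0.5,"y": 0,"z": -2,"ax": 0,"ay": 0,"az": 0}
    - {"gripper": 1,"x": 0.7,"y": 0,"z": -3,"ax": 0,"ay": 0,"az": 0}
    - {"gripper": 1,"x": 0,"y": 0,"z": 0,"ax": 0,"ay": 0,"az": 0}

```text
clock: 21.85
position: [499.2, -160.6, 144.2]
ee_rot: [0.101, 0.986, -0.013, 0.134]
contact_force: [0.5, 0.2, 0.2]
gripper_width: 0.1
grasp_force: 0.0
```

Emit:
send_rows:
  targets:
    - {"gripper": 1,"x": 0,"y": 0,"z": 0,"ax": 0,"ay": 0,"az": 0}
    - {"gripper": 1,"x": 0,"y": 0,"z": 0,"ax": 0,"ay": 0,"az": 0}
    - {"gripper": 1,"x": 0,"y": 0,"z": 0,"ax": 0,"ay": 0,"az": 0}

```text
clock: 22.1
position: [498.2, -160.7, 138.9]
ee_rot: [0.101, 0.986, -0.013, 0.13]
contact_force: [-0.0, -0.2, 0.3]
gripper_width: 0.0
grasp_force: 0.0
```

```bash
python3 - <<'E'
from h import *
plant([0,0,-2]);p=seat()
p2,_=arm.get_image("side")
cv2.imwrite("pics/c11.png",np.hstack([cv2.resize(p[100:340,200:440,::-1],(400,400),interpolation=cv2.INTER_CUBIC),cv2.resize(p2[160:480,220:520,::-1],(375,400))]))
E
```

```text
TCP jaw [-10.74  -0.09  62.62] F jaw [ 0.2 -0.2  0.2] roterr [ 0.02 -0.01 -0.03] j5 -0.52 t 22.1
shift [-0.05 -0.    0.19]
face -0.13 n 994 h pct [-1.6 -1.1 -0.6 -0.1  0.3  0.8  1.3]
top (array([-23.8,  -0.2]), array([32.1, 17.6]), 0.0)
slope deg -0.12 h0 -0.15 rel face -0.02
```

View pics/c11.png

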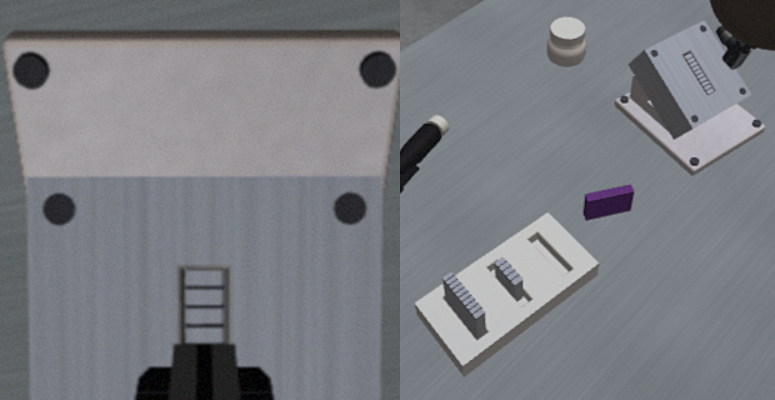

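The insert is in the recess with its teeth outward, flush with the face (-0.02 mm, slope 0.1°). The narrow and tall inserts, the jar, the tube and the purple piece haven't moved, and the gripper is clear.

```bash
python3 -c "
from bench import arm
print(arm.job_done())"
```

```text
the job is handed in; nothing more can be done
None
```

The 60 x 40 mm insert is seated square in the jaw recess, teeth outward and flush with the face to within measurement (-0.02 mm); I pressed it to the floor at about 30 N and handed the job in at about 22 s, after returning it once to its slot to regrip it because the wrist could not reach the 30° lean.

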